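Hang a sprayed glass strip on the sloped drying rail and latch it at the stop

ROBOT

A 6-joint arm with a two-finger parallel gripper is mounted at the origin on the work surface; the furniture and walls round the work are solid. World frame = base frame: x ahead of the robot, y to its left, z up, the work surface at z = 0. Lengths are in mm, angles in rad, forces in N, time in s.
With the tool pointing down it reaches from about 375 to 925 mm from the base axis. Payload 5.7 kg.
Tool frame: the origin (TCP) lies at the centre of the arm's flange, where the gripper is bolted on; the fingertips stand tips_ahead ahead of it and the grasp point (between the pads) lies 155 mm ahead of it (tips_ahead is the distance from the TCP to the fingertips, in mm); z points along the fingers, x is the direction in which the jaws open and shut, and the axes are right-handed (so a half turn about z gives the same grasp; the last joint's range is limited). The gripper opens to 85 mm and grips with 20 to 120 N. Pads are 22 mm wide; open, the fingers measure 114 mm over their backs; the gripper's body (76 mm by 85 mm) begins 54 mm behind the grasp point. The pads swing forward as they close: fully open they stand 13 mm farther back than shut.
Start: joints at [-1.239, 0.359, 1.51, -0, 1.272, -0.115], TCP at [259.236, -541.093, 404.667] pointing down, gripper open.
Joint ranges: [-2.97, 2.97], [-1.01, 2.36], [0.21, 2.38], [-0.96, 4.11], [0.2, 2.71], [-2.98, 2.98]. Speed limits (rad/s): [2.39, 2.39, 3.14, 3.14, 3.14, 3.14].

INTERFACE

Orientations are given as a 3x3 rotation matrix whose columns are the frame's x, y, z axes.
In Python, from bench import * gives the robot as it stands.
- The arm moves only by the tool servo_tool, never from a script. Its argument "commands" is a list of rows, each an object of numbers: "grip": the closure, from 0 (fully open) to 1 (shut); "dx", "dy", "dz": the shift along the world's x, y, z in units of 0.15 m (1.0 is 0.15 m); "turn": the turn about the world's z in units of 0.5 rad (1.0 is 0.5 rad). In form: [{"grip": .., "dx": .., "dy": .., "dz": .., "turn": ..}, ...]. A call has exactly 5 rows; each row shifts and turns the pose as measured when the row begins; what a row does not reach is not made up. A row lasts 1/10 s, in which the tool goes at most 50 mm and 8.59 degrees, less where a joint would pass 70% of its speed; a pose out of reach is approached as far as the arm can. A call with a number of a shift or a turn outside -1 to 1 is refused whole. A call with a gripper value outside its range is refused whole. The fingers move at their own pace and stop on an object; the grip force is fixed at half the most. Time passes only in rows, so rows that do not move let the fingers close, or fill a call up. It gives the time, the measured TCP pose, the force and the opening at its end, in the units of the state.
- get_obs(): the state, without advancing time (a new reading comes with each control period).
- get_image(name): name is "side" or "top"; returns a dict with "pixels" (400x640x3 uint8, red, green, blue), "fx", "fy", "cx", "cy" (pixels), "R" (3x3) and "t" (3): a world point X has camera coordinates R X + t. Camera axes: x right, y down, z forward; pixel columns grow to the right and rows downward; lengths in mm; the calibration is good to about 2 mm. A picture is of the moment at which its call begins. There is no depth.
- job_done(): hands the job in, once; it reports no verdict.
The state is a dict: "clock": time; "q": joint angles; "qvel": joint speeds; "joint_efforts": joint torques, N m; "position": TCP position; "tool_rot": TCP orientation; "force": force on the tool from outside, world axes, zero at the start; "moment": the same for the moment, N m; "grip_width": finger opening in mm.
Only numpy, scipy, OpenCV 4.12 (cv2) and the standard library are available. Lean on these libraries where they do the work, as an engineer would, in place of code of your own. Each camera call takes 0.05 s, during which the arm holds its last target.

TASK

Take the hook carrier with the freshly sprayed glass strip off the small spray stand, set it down gently by both wheels on the upper half of the sloped drying rail, roller end downhill, and let go so that it rolls by itself down to the stop and comes to rest against the spring buffer. Then push it on gently until the spring catch has dropped in behind its roller and keeps it pressed against the buffer, and take the hand away, without shoving the stop along the rail. Let nothing touch the glass, and leave the tape roll, mixing cup and dropper bottle where they are.

Things in the scene. Friction and masses are not known exactly. Their poses are not given: they have to be found in the camera images.
- carrier: Aluminium hook carrier, 0.4 to 0.6 kg with its glass. Origin midway between its two wheels, level with the bar edge it hangs on; x points to its leading (roller) end, y to its side plate and hook strap (plate y 10 to 14 mm, x -62 to 62 mm), z up. Two grooved wheels at x = -35 and 35 mm: tread 22 mm, flanges 30 mm across (reach z = -4 mm), groove 9 mm wide. Starts on the spray stand's level stub.
- hook (a point): Middle of the hook's mouth, 24 mm under the carrier's origin. The mouth opens to the carrier's -y and is clear from z = -44 mm (lower bend) to the wheel flanges; the strap (28 mm wide) closes it at y = 10 mm. It takes in a bar 6 x 25 mm. To unhook, lift 8 to 14 mm, then go 45 mm or more to the carrier's +y; hook on the opposite way. Small lugs on the stub stand 3.5 mm high.
- tab (a point): Grip point on the carrier's black upright tab (x = 0, y = 0, z = 60 mm in the carrier's frame). The tab is 24 mm long in x, 10 mm thick in y, and stands from z = 38 to 70 mm; nothing lies beside it above z = 38 mm. Pinch it across its thickness from above.
- tail (a point): Middle of the rear face of the carrier's tail bar (10 x 21 x 14 mm; x = -62, y = 0, z = 13 mm in the carrier's frame; the bar spans z 6 to 20 mm, over the rail). The place to push the carrier on with shut fingers, along the rail; a push high on the tab would lift the rear wheel.
- roller (a point): Centre of the free-turning 8 mm rubber-tyred striker roller that lies across the carrier's leading end (x = 57, z = 29 mm in the carrier's frame). The leading bar below it, like the tail bar, has its front face at x = 62 mm, z 6 to 20 mm; the buffer meets that face.
- pane: Glass strip 60 (along the carrier's x) x 146 (upright) x 4 mm, fixed in the carrier's clip under the hook; it hangs from 50 to 196 mm below the carrier's origin. Origin at its middle. Wet with enamel: nothing may touch it, the table and stands neither.
- rail_bar: Sloped rail: flat bar 400 long, 6 thick, 25 mm high. Origin at the upper end, middle of the top edge; x runs 0.105 rad down the slope along that edge, y to its open side (towards the robot; posts stand behind, 40 mm to -y), z square to the edge. A 13 mm pin is at x = 7 mm. On it the carrier's frame lies along this one, y = z = 0. The carrier must never hit or press rail and stop with over 30 N.
- load (a point): On the rail's top edge at x = 95 mm: a good place for the carrier's origin when it is set down, axes along the rail's within 0.1 rad. Lower it till the wheels are felt to bear; let fall from 2 mm it may already hit too hard. Let go, it rolls down at 0.15 to 0.2 m/s and comes to rest with its origin somewhere from x = 185 to 270 mm.
- buffer (a joint): How far the stop's rubber-tipped buffer is pressed in, m; 0 free. 50 N/m, 1 N preload. Its screwed-in length differs: held by the catch it is in by 0.013 to 0.044, not known beforehand. On the way from rest to home the push rises to 4 to 8 N as the ramped catch lifts, falls off when it drops in behind the roller, and climbs steeply at the hard lug.
- tape_roll: Roll of tape, 77 mm across, 24 mm high, lying on the table in front of the rail; bystander.
- mix_cup: White mixing cup, 49 mm across, 31 mm high, on the table; bystander.
- dropper: Dropper bottle, 27 mm across, 86 mm high, on the table; bystander.
- stop (a joint): How far the retaining stop on the lower part of the rail has been shoved downhill since the start, m. Its clamp gives way at a push of 12 N. Where it is clamped (anywhere in 50 mm) is not measured. It carries the buffer, above it the sprung catch arm (ramped nose 27 to 36 mm over the rail's edge), and beside the buffer a hard lug that meets the leading bar 1.5 mm past home.

How it is judged:
By the outcome, as a careful person would: the job done as asked, in the order asked, and still so for the second after the job is handed in, with the robot touching nothing.
It also fails if it takes over 64 s, if anything falls off the work surface, if the arm or the gripper's body presses on something with over 40 N, if the wrist force passes 120 N, or if a joint passes its speed limit or range.

## Working session

There is one attempt and no reset: what is moved stays moved. The work goes in short steps, Python scripts to look and compute and a tool call to move; the robot and the scene stay as the last step left them, time stands still between calls to the robot, and variables do not carry over. Pictures are saved under pics/ and viewed, and the job is handed in when it is done.

Besides the shell and the picture viewer there is one more tool, called after ">>>" by a JSON object that holds its "fn" and its "kwargs". servo_tool: Moves the arm, as the interface text tells. Its arguments: {"type":"object","properties":{"commands":{"type":"array","items":{"type":"object","properties":{"grip":{"type":"number"},"dx":{"type":"number","minimum":-1,"maximum":1},"dy":{"type":"number","minimum":-1,"maximum":1},"dz":{"type":"number","minimum":-1,"maximum":1},"turn":{"type":"number","minimum":-1,"maximum":1}}}}},"required":["commands"]}

```bash
mkdir -p pics; ls
python3 - <<'E'
from bench import *
import cv2
o=get_obs();print(o)
for n in("side","top"):
    d=get_image(n);cv2.imwrite(f"pics/{n}0.png",d["pixels"][:,:,::-1]);print(n,{k:d[k] for k in d if k!="pixels"})
E
```

```text
pics
{'clock': 0.0, 'q': array([-1.23909182e+00,  3.59544815e-01,  1.51146561e+00, -1.91834929e-06,
        1.27252283e+00, -1.15058940e-01]), 'qvel': array([ 0.00083076, -0.00141351,  0.00043043, -0.00083326, -0.00128593,
        0.00157774]), 'joint_efforts': array([-2.20128226e-03, -5.27630246e+01, -2.78616911e+01, -4.66792499e-04,
        1.29917072e-02, -3.00325917e-05]), 'position': array([ 259.12151609, -540.74639252,  403.81695747]), 'tool_rot': array([[ 4.32048812e-01, -9.01850000e-01, -6.33700871e-04],
       [-9.01848162e-01, -4.32049220e-01,  1.83422077e-03],
       [-1.92798197e-03, -2.20970938e-04, -9.99998117e-01]]), 'force': array([ 0.44757871, -1.13166929,  0.28592541]), 'moment': array([-0.02434518, -0.00690506, -0.05347804]), 'grip_width': 85.6846004699198}
side {'fx': 420.47430011344954, 'fy': 420.47430011344954, 'cx': 315.69393562266794, 'cy': 201.779470670578, 'R': array([[-0.85331531, -0.52123431, -0.01295282],
       [-0.2817832 ,  0.48192613, -0.82966585],
       [ 0.43869261, -0.70431669, -0.55811002]]), 't': array([ 424.84384685,  315.35523439, 1117.04128793])}
top {'fx': 434.2724817811081, 'fy': 434.2724817811081, 'cx': 316.61228992949606, 'cy': 193.99514979056002, 'R': array([[-0.01061227, -0.99989834, -0.00952327],
       [-0.98666492,  0.0120178 , -0.16232041],
       [ 0.16241835,  0.00767369, -0.98669215]]), 't': array([ -15.48828747,  544.77604626, 1414.0665388 ])}
```

View pics/side0.png

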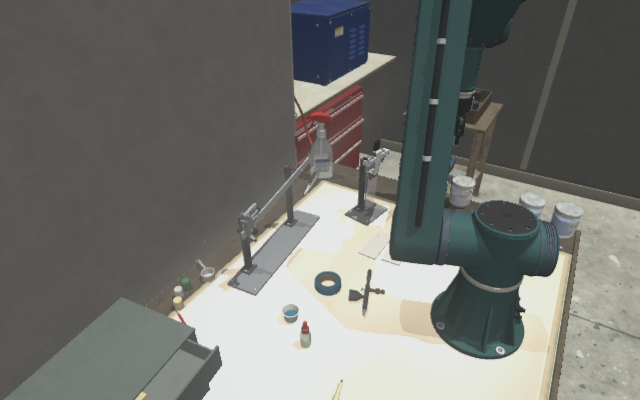

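View pics/top0.png

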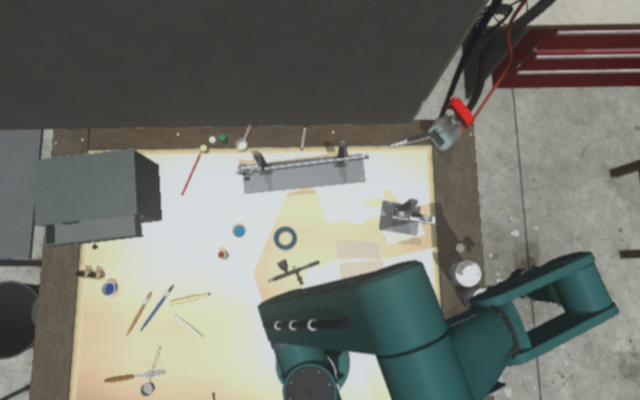

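Run:
```python
import cv2
s=cv2.imread("pics/side0.png");t=cv2.imread("pics/top0.png")
def c(im,x0,x1,y0,y1,f,n): cv2.imwrite(f"pics/{n}.png",cv2.resize(im[y0:y1,x0:x1],None,fx=f,fy=f,interpolation=cv2.INTER_CUBIC))
c(s,225,325,150,250,6,"s_rail");c(s,340,400,140,230,6,"s_st");c(t,230,380,135,200,5,"t_rail");c(t,370,445,185,245,8,"t_st")
```

```text
(no output)
```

View pics/s_rail.png

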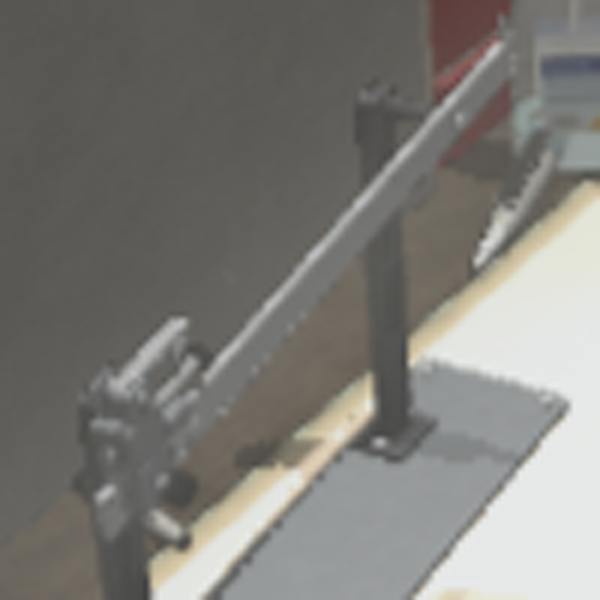

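View pics/s_st.png

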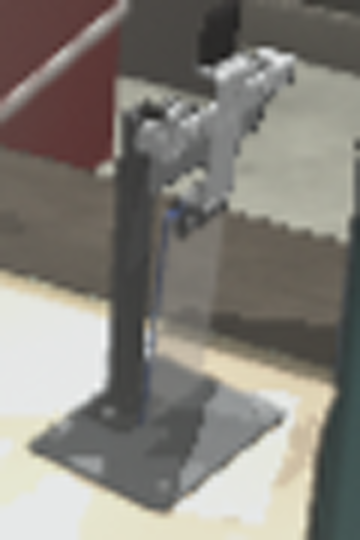

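View pics/t_rail.png

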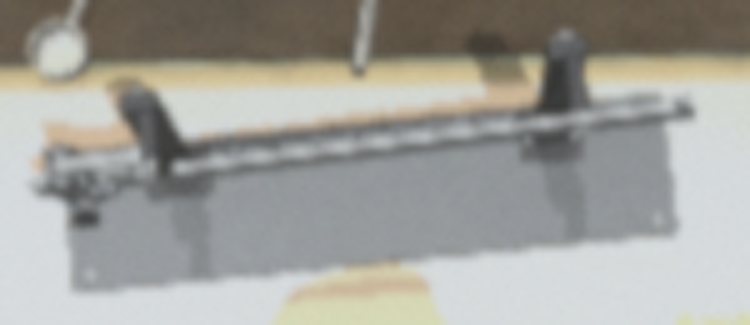

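View pics/t_st.png

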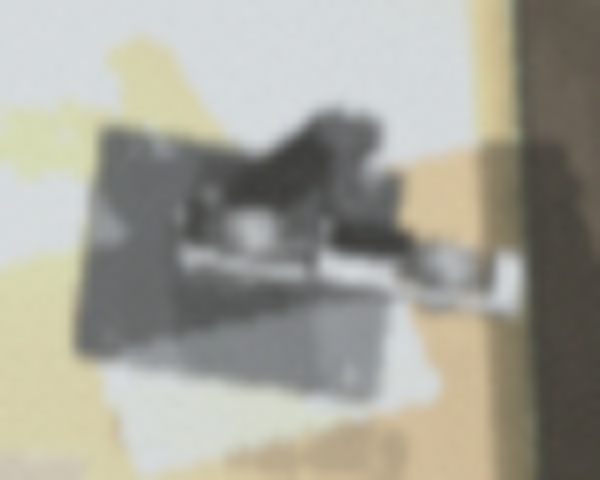

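```bash
cat > h.py <<'E'
import numpy as np
from bench import *
import cv2
def K(d): return np.array([[d["fx"],0,d["cx"]],[0,d["fy"],d["cy"]],[0,0,1]])
def ray(d,u,v):
    C=-d["R"].T@d["t"]; w=d["R"].T@np.linalg.inv(K(d))@np.array([u,v,1.]);return C,w/np.linalg.norm(w)
def onz(d,u,v,z):
    C,w=ray(d,u,v);return C+w*(z-C[2])/w[2]
def proj(d,X):
    c=d["R"]@np.asarray(X,float)+d["t"];return np.array([d["fx"]*c[0]/c[2]+d["cx"],d["fy"]*c[1]/c[2]+d["cy"]])
def tri(d1,p1,d2,p2):
    C1,a=ray(d1,*p1);C2,b=ray(d2,*p2)
    A=np.stack([a,-b],1);s=np.linalg.lstsq(A,C2-C1,rcond=None)[0]
    P=C1+a*s[0];Q=C2+b*s[1];return (P+Q)/2,np.linalg.norm(P-Q)
import pickle
def cal(): return pickle.load(open("cal.pkl","rb"))
def snap(n,name):
    d=get_image(n);cv2.imwrite(f"pics/{name}.png",d["pixels"][:,:,::-1]);return d
def crop(name,x0,x1,y0,y1,f,out,grid=0):
    im=cv2.imread(f"pics/{name}.png")[y0:y1,x0:x1]
    im=cv2.resize(im,None,fx=f,fy=f,interpolation=cv2.INTER_CUBIC)
    im=cv2.convertScaleAbs(im,alpha=1.3,beta=10)
    if grid:
        for u in range(x0+(-x0)%grid,x1,grid): cv2.line(im,((u-x0)*f,0),((u-x0)*f,6),(0,0,255),1);cv2.putText(im,str(u),((u-x0)*f,16),0,.35,(0,0,255),1)
        for v in range(y0+(-y0)%grid,y1,grid): cv2.line(im,(0,(v-y0)*f),(6,(v-y0)*f),(0,0,255),1);cv2.putText(im,str(v),(8,(v-y0)*f+4),0,.35,(0,0,255),1)
    cv2.imwrite(f"pics/{out}.png",im)
E
python3 - <<'E'
from h import *
c={n:{k:v for k,v in get_image(n).items() if k!="pixels"} for n in("side","top")}
pickle.dump(c,open("cal.pkl","wb"))
for n in c: print(n,-c[n]["R"].T@c[n]["t"])
crop("top0",395,435,200,230,18,"z1",5)
crop("side0",350,395,140,185,13,"z2",5)
crop("side0",225,325,150,250,6,"z3",10)
crop("top0",230,380,135,200,5,"z4",10)
E
```

```text
side [-38.65019589 856.21607898 890.5743346 ]
top [ 307.67668741  -32.88483068 1483.52911927]
```

View pics/z1.png

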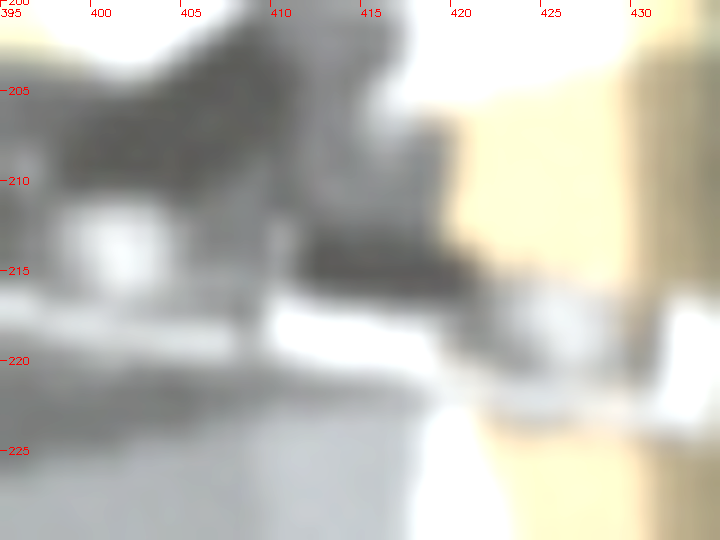

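View pics/z2.png

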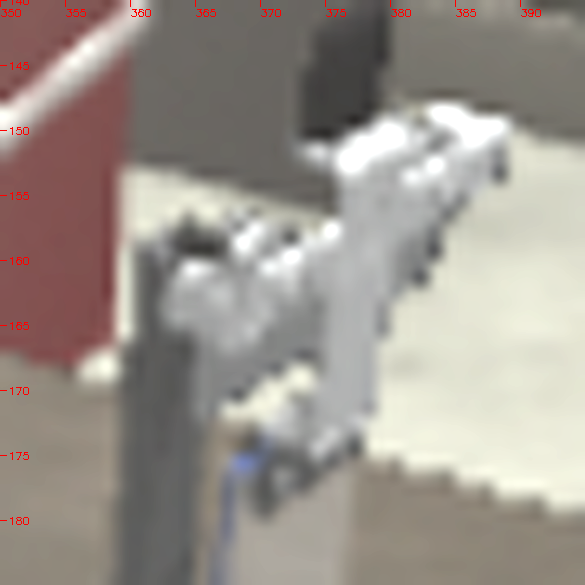

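View pics/z3.png

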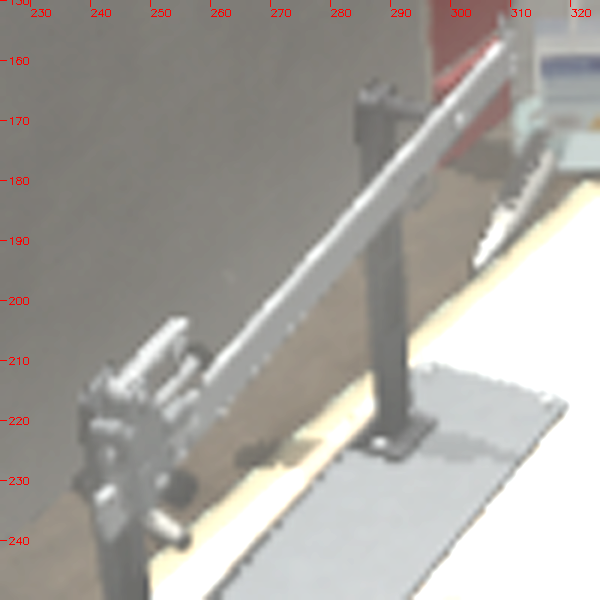

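View pics/z4.png

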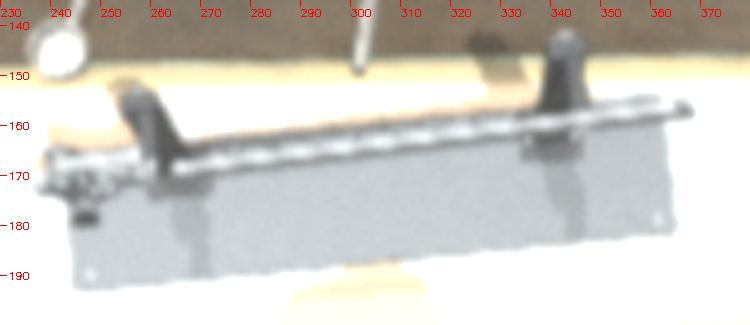

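Run:
```python
from h import *
crop("side0",355,400,110,155,13,"z5",5)
```

```text
(no output)
```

View pics/z5.png

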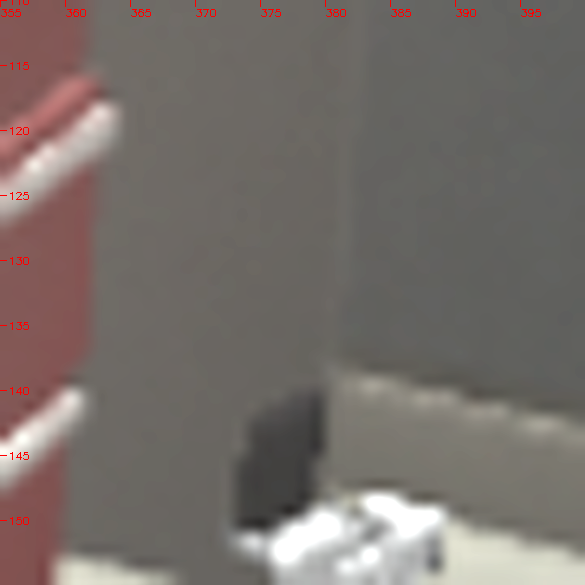

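Run:
```python
from h import *
c=cal();S=c["side"];T=c["top"]
print("tabtop",tri(T,(416.5,214.6),S,(376.6,141.5)))
# wheels in top, guess z +11..15
for z in(230,245,260): print(z,onz(T,401.9,213.8,z),onz(T,426.3,218.1,z), onz(T,432,219.5,z),onz(T,390,212,z))
# rail: upper end/lower pts
print("rail up",tri(T,(366,157.5),S,(307.5,157)))
print("rail at side(258,212)",tri(T,(270,167.5),S,(258.5,211)))
# baseplate corners on table
for p in((363,156),(365,182),(245,193)): print(p,onz(T,*p,5))
for p in((382,202),(380,229),(417.5,235)): print(p,onz(T,*p,5))
```

```text
tabtop (array([ 443.80501211, -297.91792825,  291.08687561]), np.float64(1.561921479707256))
230 [ 452.84154829 -269.69239601  230.        ] [ 439.51144987 -339.59174367  230.        ] [ 435.25887065 -355.8159335   230.        ] [ 458.49613935 -235.45996296  230.        ]
245 [ 451.10447424 -266.85870557  245.        ] [ 437.93388665 -335.92162255  245.        ] [ 433.73219471 -351.95167022  245.        ] [ 456.69140123 -233.0359052   245.        ]
260 [ 449.36740018 -264.02501514  260.        ] [ 436.35632342 -332.25150143  260.        ] [ 432.20551877 -348.08740694  260.        ] [ 454.88666312 -230.61184745  260.        ]
rail up (array([ 621.84283322, -166.71297098,  246.91454688]), np.float64(9.325203438327438))
rail at side(258,212) (array([604.04937603, 118.87251336, 211.54695936]), np.float64(10.592078909198044))
(363, 156) [ 683.73734835 -185.04069565    5.        ]
(365, 182) [ 591.10472824 -189.3725361     5.        ]
(245, 193) [557.55801535 226.15793014   5.        ]
(382, 202) [ 520.45434879 -245.69885309    5.        ]
(380, 229) [ 427.79796265 -235.6589276     5.        ]
(417.5, 235) [ 406.01180666 -361.9176648     5.        ]
```

Run:
```python
from h import *
crop("top0",325,375,145,175,15,"z6",5)
crop("top0",235,285,150,185,15,"z7",5)
crop("side0",285,320,145,180,17,"z8",5)
crop("side0",235,275,195,230,16,"z9",5)
```

```text
(no output)
```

View pics/z6.png

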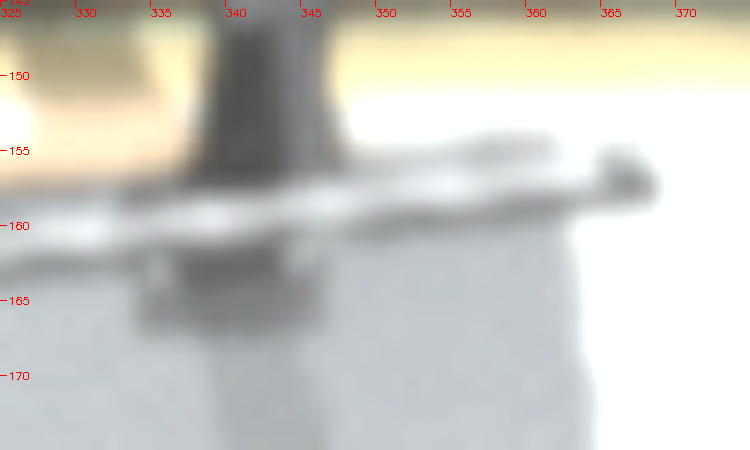

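View pics/z7.png

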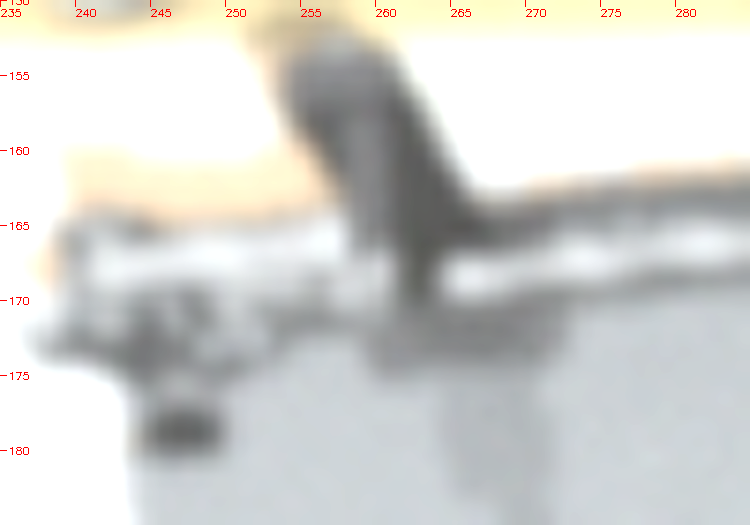

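View pics/z8.png

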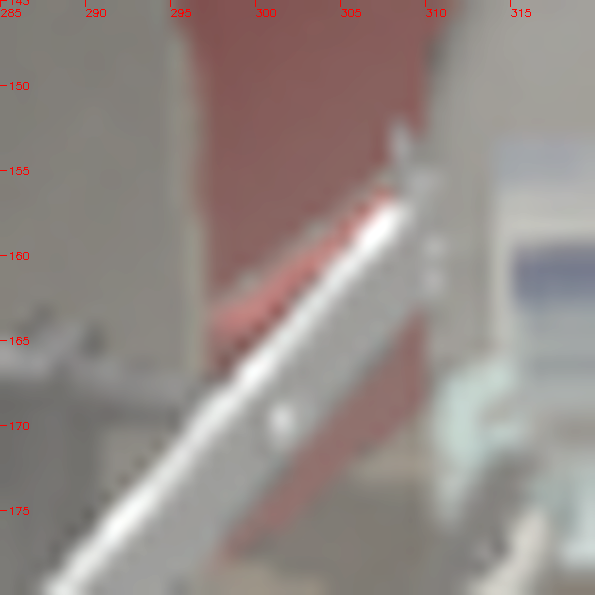

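View pics/z9.png

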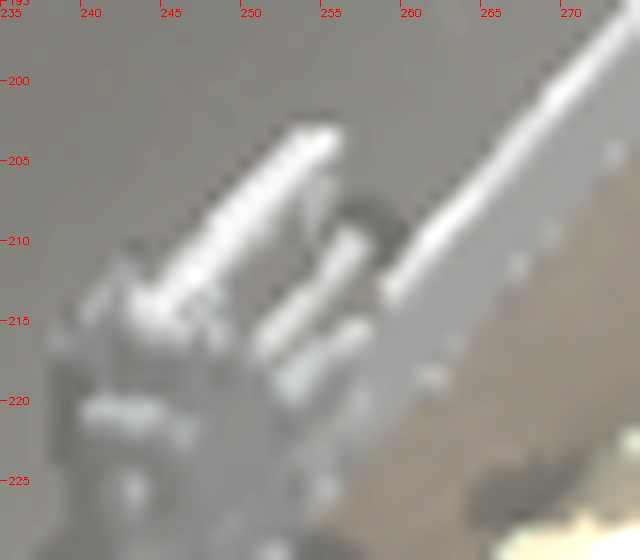

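```bash
cat >> h.py <<'E'
def rail():
    c=cal();S=c["side"];T=c["top"]
    def plane(d,pts):
        p=np.array(pts);A=np.polyfit(p[:,0],p[:,1],1);u0,u1=p[:,0].min(),p[:,0].max()
        print("res",p[:,1]-np.polyval(A,p[:,0]))
        C,a=ray(d,u0,np.polyval(A,u0));_,b=ray(d,u1,np.polyval(A,u1));n=np.cross(a,b);n/=np.linalg.norm(n);return n,n@C
    n1,d1=plane(S,[(288,179.3),(307,157.3),(259.2,213),(299.5,166.5),(268.5,201.8),(292,174.5)])
    n2,d2=plane(T,[(330,160.2),(355,157.2),(265.8,168.4),(281,166.2),(339,159.3)])
    D=np.cross(n1,n2);D/=np.linalg.norm(D);D*=np.sign(D[1])
    P=np.linalg.solve(np.array([n1,n2,D]),[d1,d2,0]);return P,D
def onrail(d,uv,P,D):
    C,w=ray(d,*uv);s=np.linalg.lstsq(np.stack([D,-w],1),C-P,rcond=None)[0];return P+D*s[0],s[0]
E
python3 - <<'E'
from h import *
P,D=rail();print(D,"slope",np.arcsin(-D[2]),"yaw",np.arctan2(D[1],D[0]))
c=cal()
a,s1=onrail(c["side"],(308.6,156.2),P,D);b,s2=onrail(c["top"],(365.5,157),P,D);print(a,b,s1,s2)
print(onrail(c["side"],(259.3,213),P,D),onrail(c["top"],(240,171.5),P,D))
print("post", [onrail(c["top"],(238,172),P,D)])
E
```

```text
res [-0.10087779 -0.07914355  0.21880927  0.42806662 -0.20213134 -0.26472321]
res [-0.09690558  0.00141263  0.14661325 -0.16960927  0.11848897]
[-0.08403553  0.9893264  -0.1190433 ] slope 0.11932627083609257 yaw 1.6555350860057159
[ 619.29667904 -159.12407349  255.88992143] [ 619.88309316 -166.0277601   256.72062564] -239.9305516846564 -246.90872048429645
(array([594.23852834, 135.87840475, 220.39297381]), np.float64(58.254636360644724)) (array([588.28275007, 205.99408765, 211.9561202 ]), np.float64(129.1267802778764))
post [(array([587.75282113, 212.23279034, 211.20543193]), np.float64(135.43279080900703))]
```

>>> {"fn": "servo_tool", "kwargs": {"commands": [{"grip": 0, "dz": 0.3}, {"grip": 0, "dz": 0.2, "turn": 0.2}, {"grip": 0, "dx": 0.2, "dy": 0.24, "turn": 0.28}, {"grip": 0, "dx": 0.2, "dy": 0.24, "turn": 0.28}, {"grip": 0, "dx": 0.2, "dy": 0.24, "turn": 0.28}]}}

```text
validation failed for argument at $.co...
```

>>> {"fn": "servo_tool", "kwargs": {"commands": [{"grip": 0.0, "dx": 0.0, "dy": 0.0, "dz": 0.3, "turn": 0.0}, {"grip": 0.0, "dx": 0.0, "dy": 0.0, "dz": 0.2, "turn": 0.2}, {"grip": 0.0, "dx": 0.2, "dy": 0.24, "dz": 0.0, "turn": 0.28}, {"grip": 0.0, "dx": 0.2, "dy": 0.24, "dz": 0.0, "turn": 0.28}, {"grip": 0.0, "dx": 0.2, "dy": 0.24, "dz": 0.0, "turn": 0.28}]}}

```text
clock: 0.7
position: [347.7, -434.2, 479.9]
tool_rot: [[0.828, -0.561, -0.005], [-0.561, -0.828, -0.001], [-0.003, 0.004, -1.0]]
force: [0.8, -0.6, -0.3]
grip_width: 85.1
```

>>> {"fn": "servo_tool", "kwargs": {"commands": [{"grip": 0.0, "dx": 0.2, "dy": 0.25, "dz": 0.0, "turn": 0.28}, {"grip": 0.0, "dx": 0.2, "dy": 0.25, "dz": 0.0, "turn": 0.28}, {"grip": 0.0, "dx": 0.2, "dy": 0.25, "dz": 0.0, "turn": 0.25}, {"grip": 0.0, "dx": 0.04, "dy": 0.13, "dz": 0.0, "turn": 0.0}, {"grip": 0.0, "dx": 0.0, "dy": 0.0, "dz": 0.0, "turn": 0.0}]}}

```text
clock: 1.2
position: [448.9, -292.1, 479.9]
tool_rot: [[0.986, -0.164, -0.002], [-0.164, -0.986, -0.001], [-0.002, 0.002, -1.0]]
force: [0.4, 0.6, -1.2]
grip_width: 85.5
```

Run:
```python
from h import *
o=get_obs();print(o["position"],np.arctan2(o["tool_rot"][1,0],o["tool_rot"][0,0]),o["force"])
snap("side","side1");snap("top","top1")
crop("side1",340,410,90,190,6,"a1",10)
crop("top1",380,460,170,250,7,"a2",10)
```

```text
[ 448.90595711 -292.14933582  479.86968995] -0.16453837011359726 [ 0.41821454  0.56493287 -1.1867151 ]
```

View pics/a1.png

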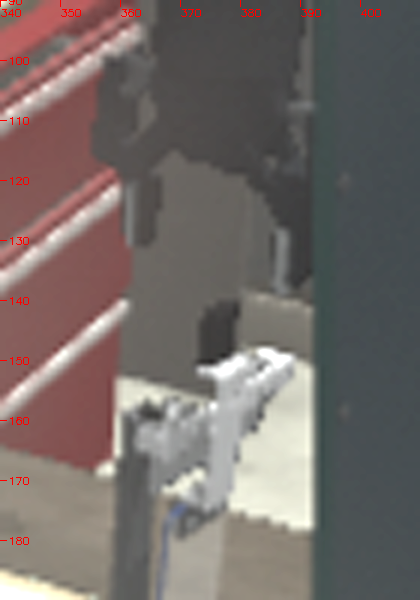

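View pics/a2.png

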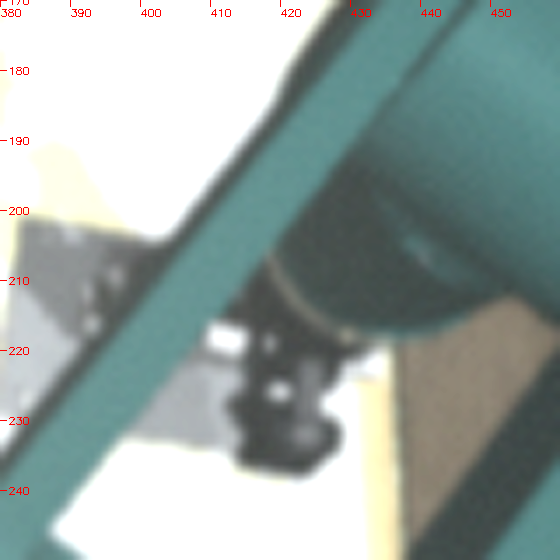

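Run:
```python
from h import *
c=cal();S=c["side"]
for X in [(444,-300,291),(444,-300,259),(444.4,-298,291)]: print(X,proj(S,X),proj(c["top"],X))
o=get_obs();p=o["position"];a=o["tool_rot"][:,0]
for z in(310,320,330,340): 
    q=p.copy();q[2]=z; print(z,proj(S,q+45*a),proj(S,q-45*a),proj(S,q))
```

```text
(444, -300, 291) [377.05531806 141.28510145] [417.12833115 214.26405692]
(444, -300, 259) [376.38679528 150.16658256] [414.65230371 215.5794643 ]
(444.4, -298, 291) [376.68298107 141.49347861] [416.39441552 214.1282128 ]
310 [364.05824199 132.52013681] [387.45219242 140.12779976] [375.54025012 136.25406144]
320 [364.21582524 129.68601846] [387.71478269 137.21933183] [375.7484743  133.38316373]
330 [364.37470023 126.82866835] [387.97960674 134.28612239] [375.95843696 130.48829667]
340 [364.5348829  123.94779966] [388.2466932  131.32785438] [376.17015997 127.56915882]
```

>>> {"fn": "servo_tool", "kwargs": {"commands": [{"grip": 0.0, "dx": -0.03, "dy": -0.045, "dz": 0.0, "turn": -0.05}, {"grip": 0.0, "dx": 0.0, "dy": 0.0, "dz": -0.06, "turn": 0.0}, {"grip": 0.0, "dx": 0.0, "dy": 0.0, "dz": 0.0, "turn": 0.0}, {"grip": 0.0, "dx": 0.0, "dy": 0.0, "dz": 0.0, "turn": 0.0}, {"grip": 0.0, "dx": 0.0, "dy": 0.0, "dz": 0.0, "turn": 0.0}]}}

```text
clock: 1.8
position: [440.9, -306.7, 469.4]
tool_rot: [[0.98, -0.201, -0.004], [-0.201, -0.98, -0.004], [-0.003, 0.005, -1.0]]
force: [-0.2, 0.3, 0.3]
grip_width: 85.4
```

Run:
```python
from h import *
o=get_obs();print(o["position"],np.arctan2(o["tool_rot"][1,0],o["tool_rot"][0,0]),o["force"])
snap("side","side2");crop("side2",350,400,105,160,11,"a3",5)
```

```text
[ 440.9201438  -306.71204041  469.3852993 ] -0.2020776301485872 [-0.15062534  0.25442901  0.25029211]
```

View pics/a3.png

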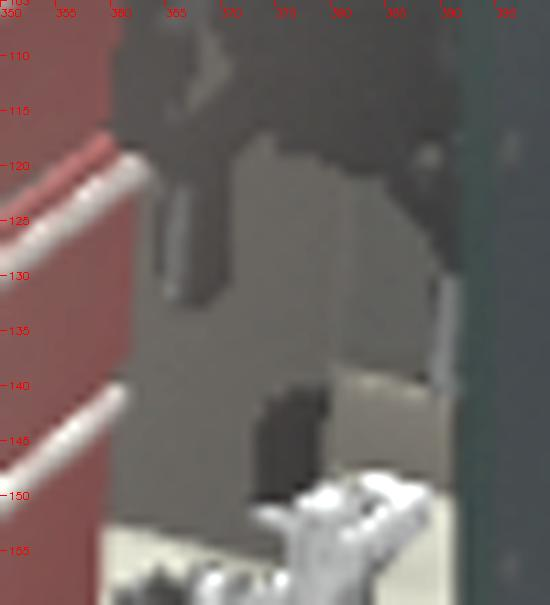

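>>> {"fn": "servo_tool", "kwargs": {"commands": [{"grip": 0.0, "dx": 0.01, "dy": 0.04, "dz": 0.0, "turn": 0.02}, {"grip": 0.0, "dx": 0.0, "dy": 0.0, "dz": 0.0, "turn": 0.0}, {"grip": 0.0, "dx": 0.0, "dy": 0.0, "dz": 0.0, "turn": 0.0}, {"grip": 0.0, "dx": 0.0, "dy": 0.0, "dz": -0.05, "turn": 0.0}, {"grip": 0.0, "dx": 0.0, "dy": 0.0, "dz": 0.0, "turn": 0.0}]}}

```text
clock: 2.35
position: [442.8, -299.9, 461.9]
tool_rot: [[0.982, -0.189, -0.003], [-0.189, -0.982, -0.005], [-0.002, 0.005, -1.0]]
force: [-1.1, -0.4, -0.1]
grip_width: 85.3
```

Run:
```python
from h import *
o=get_obs();print(o["position"],np.arctan2(o["tool_rot"][1,0],o["tool_rot"][0,0]),o["force"],o["qvel"])
snap("side","side3");crop("side3",350,400,105,160,11,"a3",5)
```

```text
[ 442.82926502 -299.89681596  461.90984257] -0.19046660292422443 [-1.09787755 -0.38419273 -0.1450277 ] [ 0.00384441 -0.01298354 -0.02356177 -0.00215665  0.00970354 -0.00015981]
```

View pics/a3.png

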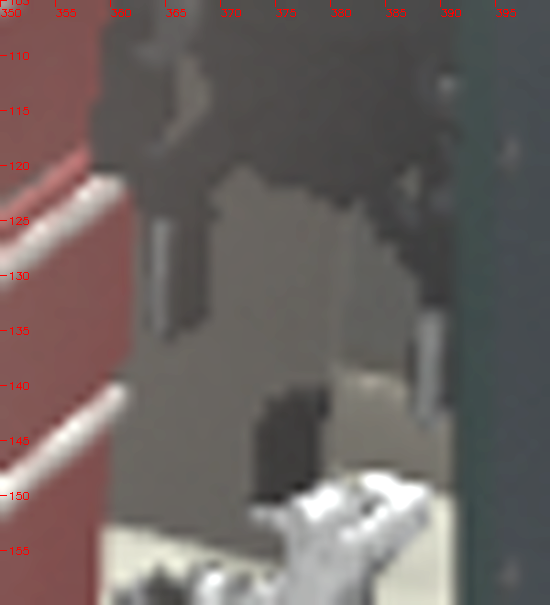

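>>> {"fn": "servo_tool", "kwargs": {"commands": [{"grip": 0.0, "dx": 0.013, "dy": 0.0, "dz": -0.05, "turn": 0.0}, {"grip": 0.0, "dx": 0.0, "dy": 0.0, "dz": -0.05, "turn": 0.0}, {"grip": 0.0, "dx": 0.0, "dy": 0.0, "dz": -0.05, "turn": 0.0}, {"grip": 0.0, "dx": 0.0, "dy": 0.0, "dz": 0.0, "turn": 0.0}, {"grip": 0.0, "dx": 0.0, "dy": 0.0, "dz": 0.0, "turn": 0.0}]}}

```text
clock: 2.9
position: [445.0, -300.0, 437.2]
tool_rot: [[0.982, -0.189, -0.003], [-0.189, -0.982, -0.005], [-0.002, 0.005, -1.0]]
force: [0.2, -0.1, -0.0]
grip_width: 85.4
```

Run:
```python
from h import *
o=get_obs();print(o["position"],np.arctan2(o["tool_rot"][1,0],o["tool_rot"][0,0]),o["force"])
snap("side","side4");crop("side4",350,400,115,170,11,"a4",5)
```

```text
[ 445.04627605 -300.01205717  437.22020872] -0.19051149529581293 [ 0.22596761 -0.07514591 -0.0425597 ]
```

View pics/a4.png

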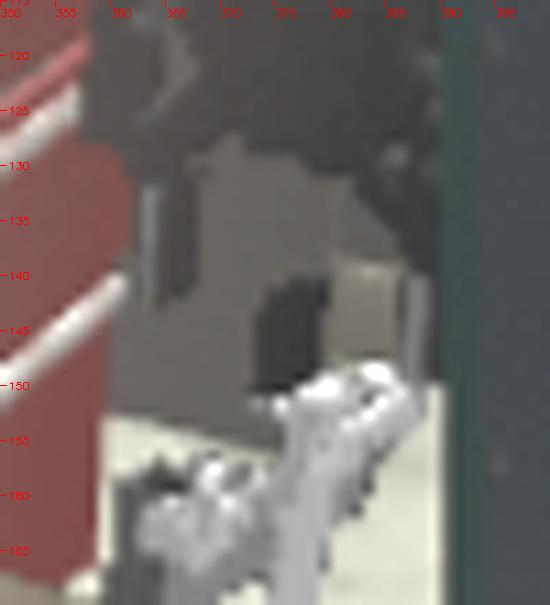

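>>> {"fn": "servo_tool", "kwargs": {"commands": [{"grip": 0.5, "dx": 0.0, "dy": 0.0, "dz": 0.0, "turn": 0.0}, {"grip": 0.7, "dx": 0.0, "dy": 0.0, "dz": 0.0, "turn": 0.0}, {"grip": 0.8, "dx": 0.0, "dy": 0.0, "dz": 0.0, "turn": 0.0}, {"grip": 0.8, "dx": 0.0, "dy": 0.0, "dz": 0.0, "turn": 0.0}, {"grip": 0.8, "dx": 0.0, "dy": 0.0, "dz": 0.0, "turn": 0.0}]}}

```text
clock: 3.45
position: [445.2, -300.2, 438.2]
tool_rot: [[0.982, -0.189, -0.002], [-0.189, -0.982, -0.006], [-0.001, 0.006, -1.0]]
force: [-0.8, -0.2, -0.5]
grip_width: 17.2
```

>>> {"fn": "servo_tool", "kwargs": {"commands": [{"grip": 0.84, "dx": 0.0, "dy": 0.0, "dz": 0.0, "turn": 0.0}, {"grip": 0.86, "dx": 0.0, "dy": 0.0, "dz": 0.0, "turn": 0.0}, {"grip": 0.87, "dx": 0.0, "dy": 0.0, "dz": 0.0, "turn": 0.0}, {"grip": 0.87, "dx": 0.0, "dy": 0.0, "dz": 0.0, "turn": 0.0}, {"grip": 0.87, "dx": 0.0, "dy": 0.0, "dz": 0.0, "turn": 0.0}]}}

```text
clock: 3.95
position: [445.2, -300.2, 438.3]
tool_rot: [[0.982, -0.189, -0.002], [-0.189, -0.982, -0.006], [-0.001, 0.006, -1.0]]
force: [-0.3, 0.1, 1.0]
grip_width: 11.0
```

>>> {"fn": "servo_tool", "kwargs": {"commands": [{"grip": 0.89, "dx": 0.0, "dy": 0.0, "dz": 0.0, "turn": 0.0}, {"grip": 0.92, "dx": 0.0, "dy": 0.0, "dz": 0.0, "turn": 0.0}, {"grip": 1.0, "dx": 0.0, "dy": 0.0, "dz": 0.0, "turn": 0.0}, {"grip": 1.0, "dx": 0.0, "dy": 0.0, "dz": 0.0, "turn": 0.0}, {"grip": 1.0, "dx": 0.0, "dy": 0.0, "dz": 0.0, "turn": 0.0}]}}

```text
clock: 4.45
position: [445.3, -300.3, 438.5]
tool_rot: [[0.982, -0.189, -0.001], [-0.189, -0.982, -0.006], [0.0, 0.006, -1.0]]
force: [0.6, -0.1, 0.4]
grip_width: 9.0
```

Run:
```python
from h import *
o=get_obs();print(o["position"],np.arctan2(o["tool_rot"][1,0],o["tool_rot"][0,0]),o["force"],o["moment"],o["grip_width"])
snap("side","side5");crop("side5",350,400,115,180,11,"a4",5)
```

```text
[ 445.33326431 -300.26353741  438.45711798] -0.19062714360794655 [ 0.57742624 -0.14759292  0.41768424] [-0.04897394 -0.13199986 -0.03787303] 9.020652359477044
```

View pics/a4.png

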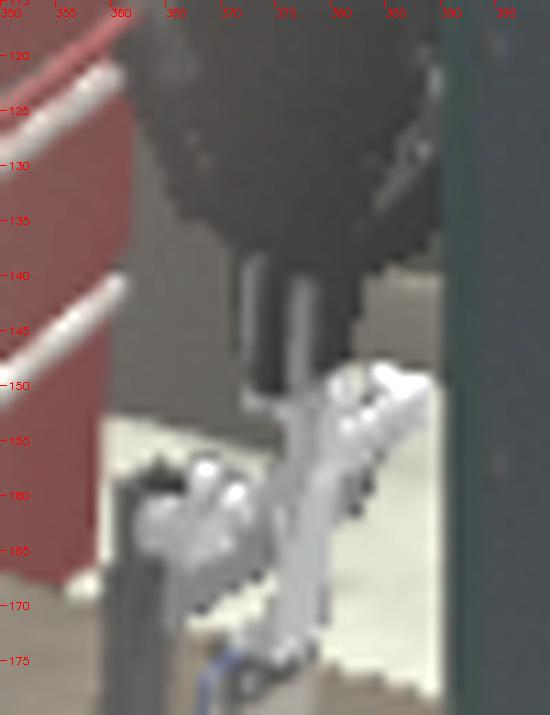

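>>> {"fn": "servo_tool", "kwargs": {"commands": [{"grip": 1.0, "dx": 0.0, "dy": 0.0, "dz": 0.02, "turn": 0.0}, {"grip": 1.0, "dx": 0.0, "dy": 0.0, "dz": 0.02, "turn": 0.0}, {"grip": 1.0, "dx": 0.0, "dy": 0.0, "dz": 0.02, "turn": 0.0}, {"grip": 1.0, "dx": 0.0, "dy": 0.0, "dz": 0.01, "turn": 0.0}, {"grip": 1.0, "dx": 0.0, "dy": 0.0, "dz": 0.0, "turn": 0.0}]}}

```text
clock: 5.0
position: [444.5, -299.5, 447.5]
tool_rot: [[0.982, -0.189, -0.005], [-0.189, -0.982, -0.002], [-0.005, 0.003, -1.0]]
force: [0.2, -1.0, -4.3]
grip_width: 9.2
```

Run:
```python
from h import *
o=get_obs();print(o["position"],np.arctan2(o["tool_rot"][1,0],o["tool_rot"][0,0]),o["force"],o["moment"],o["grip_width"])
snap("side","side6");crop("side6",345,400,115,200,8,"a4",5)
```

```text
[ 444.50157946 -299.52272815  447.46954036] -0.19048573623972295 [ 0.16481041 -0.95030711 -4.28492679] [-0.04115851 -0.01885101 -0.03438899] 9.221498669414093
```

View pics/a4.png

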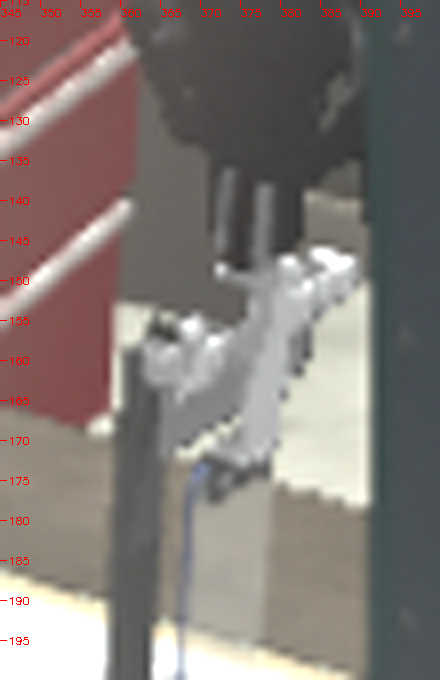

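>>> {"fn": "servo_tool", "kwargs": {"commands": [{"grip": 1.0, "dx": 0.0, "dy": 0.0, "dz": 0.015, "turn": 0.0}, {"grip": 1.0, "dx": -0.04, "dy": 0.008, "dz": 0.0, "turn": 0.0}, {"grip": 1.0, "dx": -0.08, "dy": 0.015, "dz": 0.0, "turn": 0.0}, {"grip": 1.0, "dx": -0.1, "dy": 0.019, "dz": 0.0, "turn": 0.0}, {"grip": 1.0, "dx": -0.1, "dy": 0.019, "dz": 0.0, "turn": 0.0}]}}

```text
clock: 5.55
position: [393.9, -289.7, 449.3]
tool_rot: [[0.982, -0.188, -0.006], [-0.188, -0.982, -0.002], [-0.006, 0.003, -1.0]]
force: [0.6, -0.1, -5.2]
grip_width: 9.2
```

>>> {"fn": "servo_tool", "kwargs": {"commands": [{"grip": 1.0, "dx": -0.05, "dy": 0.02, "dz": 0.1, "turn": 0.0}, {"grip": 1.0, "dx": 0.0, "dy": 0.12, "dz": 0.12, "turn": 0.0}, {"grip": 1.0, "dx": 0.0, "dy": 0.22, "dz": 0.08, "turn": 0.11}, {"grip": 1.0, "dx": 0.1, "dy": 0.22, "dz": 0.04, "turn": 0.11}, {"grip": 1.0, "dx": 0.2, "dy": 0.22, "dz": 0.0, "turn": 0.11}]}}

```text
clock: 6.05
position: [419.8, -167.5, 501.3]
tool_rot: [[0.999, -0.031, -0.012], [-0.031, -1.0, -0.004], [-0.012, 0.005, -1.0]]
force: [2.0, -0.7, -4.7]
grip_width: 9.2
```

>>> {"fn": "servo_tool", "kwargs": {"commands": [{"grip": 1.0, "dx": 0.22, "dy": 0.15, "dz": 0.0, "turn": 0.1}, {"grip": 1.0, "dx": 0.22, "dy": 0.15, "dz": 0.0, "turn": 0.06}, {"grip": 1.0, "dx": 0.2, "dy": 0.14, "dz": 0.0, "turn": 0.04}, {"grip": 1.0, "dx": 0.1, "dy": 0.05, "dz": 0.0, "turn": 0.0}, {"grip": 1.0, "dx": 0.0, "dy": 0.0, "dz": 0.0, "turn": 0.0}]}}

```text
clock: 6.55
position: [529.2, -87.3, 502.6]
tool_rot: [[0.997, 0.077, -0.009], [0.077, -0.997, -0.005], [-0.01, 0.005, -1.0]]
force: [-0.5, -0.5, -4.6]
grip_width: 9.1
```

Run:
```python
from h import *
o=get_obs();print(o["position"],np.arctan2(o["tool_rot"][1,0],o["tool_rot"][0,0]),o["force"],o["moment"],o["grip_width"],o["tool_rot"][:,2])
snap("side","side7");snap("top","top7");crop("side7",230,350,90,240,5,"b1",10)
crop("top7",280,380,130,220,7,"b2",10)
```

```text
[529.20723811 -87.30667332 502.55851664] 0.07731612969767179 [-0.48578403 -0.53943502 -4.61728819] [0.01241224 0.07193962 0.02495255] 9.115145253300092 [-0.00936698 -0.00531374 -0.99994201]
```

View pics/b1.png

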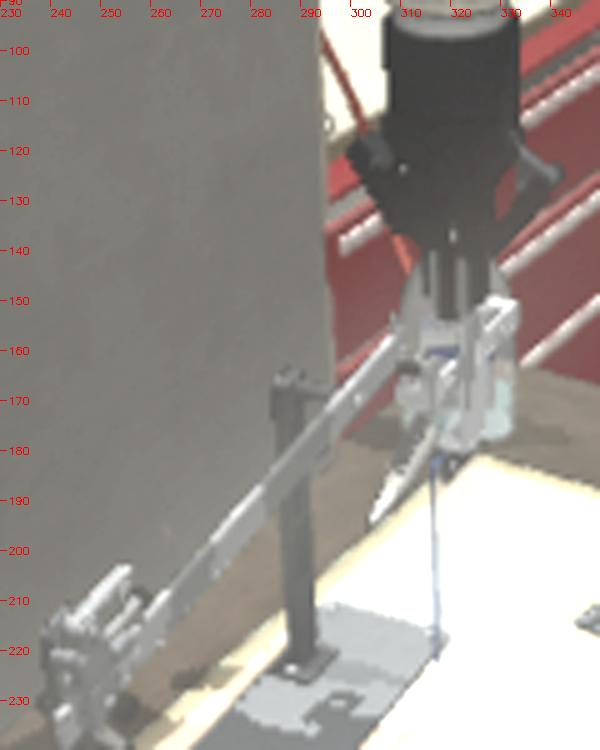

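View pics/b2.png

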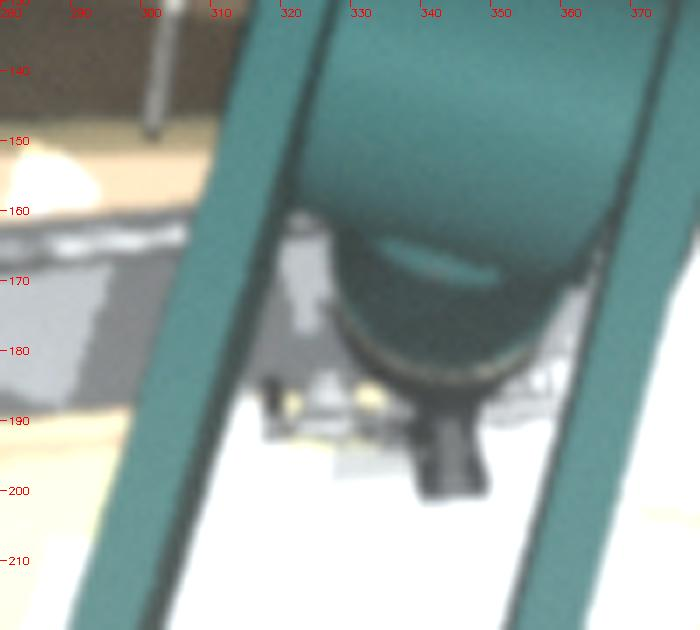

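```bash
cat >> h.py <<'E'
def carr(o=None,off=(0,0)):
    """carrier frame estimate while gripped: origin, R(level)"""
    o=o or get_obs();R=o["tool_rot"];p=o["position"]+R[:,2]*217.5
    y=-R[:,0];z=-R[:,2];x=np.cross(y,z);return p,np.stack([x,y,z],1)
E
python3 - <<'E'
from h import *
p,R=carr();c=cal();print(p)
for n,q in dict(roller=(57,0,29),leadbar=(62,0,13),wf=(35,0,11),wr=(-35,0,11),platefront=(62,14,13),platerear=(-62,14,13),pane_b=(30,0,-196),pane_b2=(-30,0,-196),pane_t=(30,0,-50),bend=(0,10,-44)).items():
    X=p+R@np.array(q);print(n,proj(c["side"],X).round(1),proj(c["top"],X).round(1))
crop("side7",295,345,135,225,8,"b3",5)
crop("top7",305,375,170,205,10,"b4",5)
E
```

```text
[525.14111192 -89.48290626 284.94879413]
roller [313.2 163.9] [319.7 186.4]
leadbar [312.6 169.7] [318.  187.7]
wf [316.9 166.1] [327.6 187. ]
wr [327.4 155.8] [352.7 184.8]
platefront [317.  170.7] [318.4 192.6]
platerear [335.3 152.3] [363.  188.7]
pane_b [319.2 222.4] [328.6 198.9]
pane_b2 [327.4 212.5] [347.  197.3]
pane_t [318.1 183.2] [329.2 190.8]
bend [325.5 177.6] [339.8 192.9]
```

View pics/b3.png

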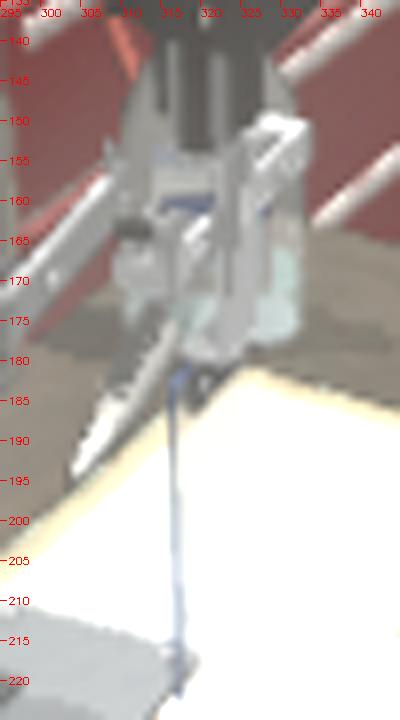

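View pics/b4.png

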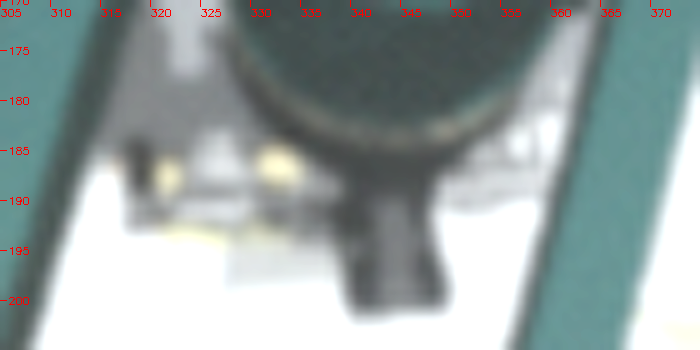

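```bash
python3 - <<'E'
import re
s=open('h.py').read()
s=s.replace("def rail():","def rail(b=(0,0)):").replace('(292,174.5)])','(292,174.5)]+np.array(b))').replace("n1,d1=plane(S,[","n1,d1=plane(S,np.array([").replace("(292,174.5)]+np.array(b))","(292,174.5)])+np.array(b))")
open('h.py','w').write(s)
E
python3 - <<'E'
from h import *
for b in((0,0),(1.8,0.8),(2.6,1.3)):
    P,D=rail(b)
    for y in(-165,-75,135): print(b,P+D*(y-P[1])/D[1])
    print(np.arcsin(-D[2]),np.arctan2(D[1],D[0]),onrail(cal()["side"],(308.6+b[0],156.2+b[1]),P,D))
# triangulate carrier pts: roller & tab w/o & with bias
c=cal()
print(tri(c["top"],(318.5,186.3),c["side"],(310.5,163.5)),tri(c["top"],(318.5,186.3),c["side"],(312.3,164.3)))
p,R=carr();print(p+R@np.array([57,0,29]))
E
```

```text
res [-0.10087779 -0.07914355  0.21880927  0.42806662 -0.20213134 -0.26472321]
res [-0.09690558  0.00141263  0.14661325 -0.16960927  0.11848897]
(0, 0) [ 619.79579299 -165.          256.59695771]
(0, 0) [612.15099768 -75.         245.76747145]
(0, 0) [594.31314195 135.         220.49867017]
0.11932627083609257 1.6555350860057159 (array([ 619.29667904, -159.12407349,  255.88992143]), np.float64(-239.9305516846564))
res [-0.10087779 -0.07914355  0.21880927  0.42806662 -0.20213134 -0.26472321]
res [-0.09690558  0.00141263  0.14661325 -0.16960927  0.11848897]
(1.8, 0.8) [ 623.4552031  -165.          241.48207576]
(1.8, 0.8) [615.64731775 -75.         231.32621901]
(1.8, 0.8) [597.4289186  135.         207.62921994]
0.1119505441244491 1.657333939647903 (array([ 624.58531046, -178.02653133,  242.95202671]), np.float64(-257.03667927644335))
res [-0.10087779 -0.07914355  0.21880927  0.42806662 -0.20213134 -0.26472321]
res [-0.09690558  0.00141263  0.14661325 -0.16960927  0.11848897]
(2.6, 1.3) [ 625.28475523 -165.          233.92526641]
(2.6, 1.3) [617.39533167 -75.         224.10619628]
(2.6, 1.3) [598.98667672 135.         201.19503262]
0.10825907183210585 1.6582330815522823 (array([ 627.20906134, -186.95186362,  236.32023184]), np.float64(-265.1318786305861))
(array([523.82317418, -27.81931157, 316.02313205]), np.float64(6.008249763135478)) (array([521.76421873, -29.04443251, 313.93364319]), np.float64(0.6122434125445173))
[521.15034572 -32.48390242 313.67486847]
```

>>> {"fn": "servo_tool", "kwargs": {"commands": [{"grip": 1.0, "dx": 0.1, "dy": 0.02, "dz": -0.04, "turn": 0.016}, {"grip": 1.0, "dx": 0.1, "dy": 0.02, "dz": -0.04, "turn": 0.0}, {"grip": 1.0, "dx": 0.06, "dy": 0.0, "dz": -0.04, "turn": 0.0}, {"grip": 1.0, "dx": 0.0, "dy": 0.0, "dz": 0.0, "turn": 0.0}, {"grip": 1.0, "dx": 0.0, "dy": 0.0, "dz": 0.0, "turn": 0.0}]}}

```text
clock: 7.15
position: [566.2, -85.1, 482.5]
tool_rot: [[0.997, 0.079, -0.014], [0.079, -0.997, -0.007], [-0.015, 0.005, -1.0]]
force: [-0.1, -0.3, -4.6]
grip_width: 9.1
```

Run:
```python
from h import *
o=get_obs();print(o["position"],np.arctan2(o["tool_rot"][1,0],o["tool_rot"][0,0]),o["force"],o["moment"],o["tool_rot"][:,2])
snap("side","side8");crop("side8",280,330,145,215,9,"b1",5)
snap("top","top8");crop("top8",290,380,130,200,8,"b2",10)
p,R=carr();c=cal();print(p)
for n,q in dict(roller=(57,0,29),leadbar=(62,0,13),platefront=(62,14,13),pane_b=(30,0,-196),pane_t=(30,0,-50)).items():
    X=p+R@np.array(q);print(n,proj(c["side"],X).round(1),proj(c["top"],X).round(1))
```

```text
[566.20345131 -85.08551214 482.46825564] 0.07918371554427668 [-0.10107157 -0.28411452 -4.6415332 ] [0.06004301 0.05694138 0.01669033] [-0.01447744 -0.00663572 -0.99987318]
[562.87384259 -86.44169591 265.21120444]
roller [301.7 167.2] [318.5 174.5]
leadbar [301.2 172.8] [316.8 175.9]
platefront [305.4 173.8] [317.2 180.7]
pane_b [309.  224.3] [327.4 188.7]
pane_t [307.2 186. ] [327.8 179.5]
```

View pics/b1.png

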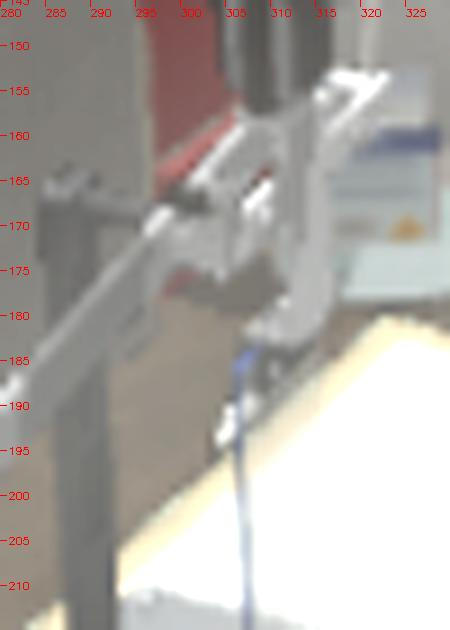

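View pics/b2.png

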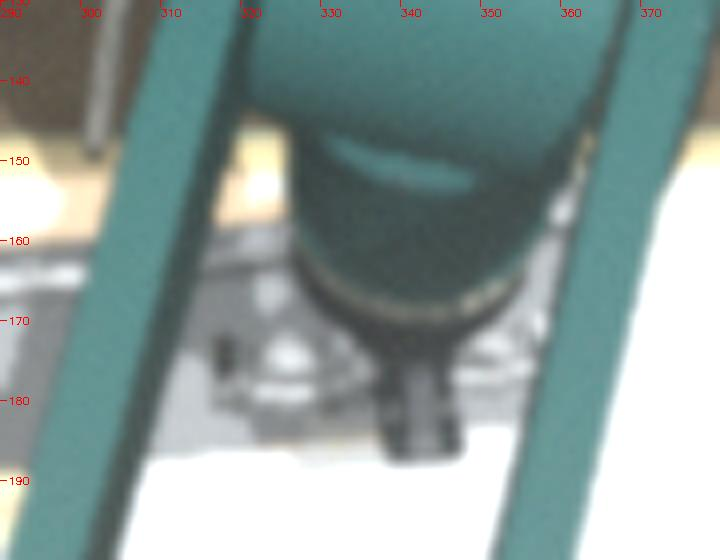

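>>> {"fn": "servo_tool", "kwargs": {"commands": [{"grip": 1.0, "dx": 0.05, "dy": 0.005, "dz": -0.04, "turn": 0.01}, {"grip": 1.0, "dx": 0.05, "dy": 0.005, "dz": -0.04, "turn": 0.0}, {"grip": 1.0, "dx": 0.06, "dy": 0.005, "dz": -0.03, "turn": 0.0}, {"grip": 1.0, "dx": 0.04, "dy": 0.003, "dz": 0.0, "turn": 0.0}, {"grip": 1.0, "dx": 0.0, "dy": 0.0, "dz": 0.0, "turn": 0.0}]}}

```text
clock: 7.75
position: [598.4, -82.1, 465.0]
tool_rot: [[0.996, 0.084, -0.013], [0.084, -0.996, -0.007], [-0.014, 0.006, -1.0]]
force: [0.7, -0.3, -4.3]
grip_width: 9.2
```

Run:
```python
from h import *
o=get_obs();print(o["position"],np.arctan2(o["tool_rot"][1,0],o["tool_rot"][0,0]),o["force"],o["moment"],o["tool_rot"][:,2])
snap("side","side9");crop("side9",275,325,150,215,11,"b1",5)
snap("top","top9");crop("top9",290,380,130,200,8,"b2",10)
p,R=carr();c=cal();print(p)
for n,q in dict(roller=(57,0,29),leadbar=(62,0,13),platefront=(62,14,13),pane_b=(30,0,-196),pane_t=(30,0,-50)).items():
    X=p+R@np.array(q);print(n,proj(c["side"],X).round(1),proj(c["top"],X).round(1))
```

```text
[598.35472421 -82.06335043 465.02840643] 0.08442291707545142 [ 0.69283614 -0.31964721 -4.29446876] [ 0.02228774 -0.0219357  -0.0364662 ] [-0.0131724  -0.00692468 -0.99988926]
[594.43733561 -83.55672948 247.64033263]
roller [292.5 170.3] [317.4 165. ]
leadbar [292.  175.7] [315.7 166.5]
platefront [296.2 176.7] [316.2 171.2]
pane_b [300.6 226.1] [326.4 180.4]
pane_t [298.3 188.5] [326.6 170.5]
```

View pics/b1.png

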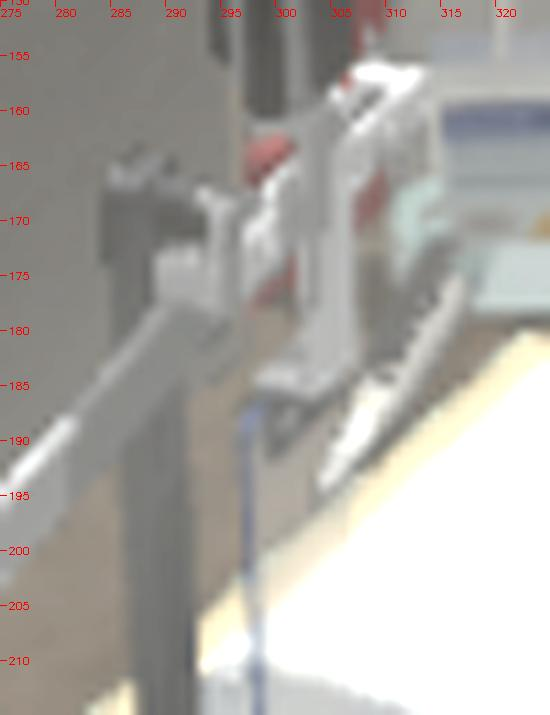

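View pics/b2.png

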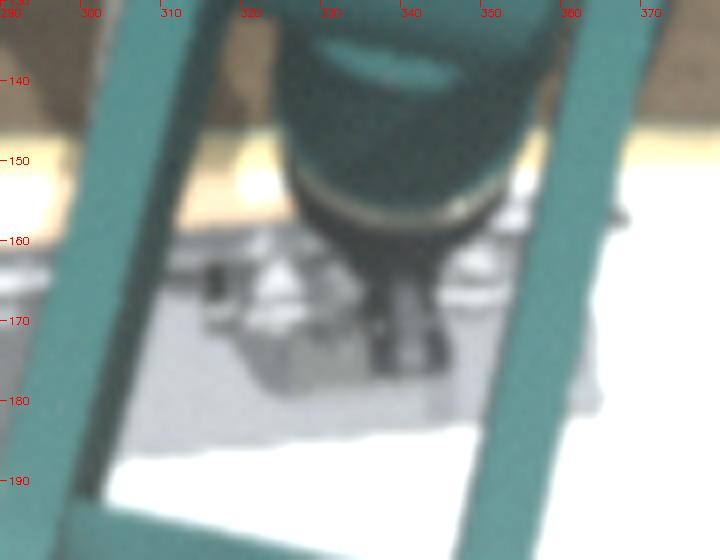

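>>> {"fn": "servo_tool", "kwargs": {"commands": [{"grip": 1.0, "dx": 0.02, "dy": 0.002, "dz": 0.0, "turn": 0.0}, {"grip": 1.0, "dx": 0.02, "dy": 0.002, "dz": 0.0, "turn": 0.0}, {"grip": 1.0, "dx": 0.013, "dy": 0.001, "dz": 0.0, "turn": 0.0}, {"grip": 1.0, "dx": 0.0, "dy": 0.0, "dz": 0.0, "turn": 0.0}, {"grip": 1.0, "dx": 0.0, "dy": 0.0, "dz": 0.0, "turn": 0.0}]}}

```text
clock: 8.35
position: [605.7, -81.3, 465.9]
tool_rot: [[0.996, 0.084, -0.013], [0.084, -0.996, -0.007], [-0.014, 0.006, -1.0]]
force: [-0.5, -0.5, -4.7]
grip_width: 8.8
```

>>> {"fn": "servo_tool", "kwargs": {"commands": [{"grip": 1.0, "dx": 0.015, "dy": 0.001, "dz": -0.004, "turn": 0.0}, {"grip": 1.0, "dx": 0.015, "dy": 0.001, "dz": 0.0, "turn": 0.0}, {"grip": 1.0, "dx": 0.01, "dy": 0.001, "dz": 0.0, "turn": 0.0}, {"grip": 1.0, "dx": 0.0, "dy": 0.0, "dz": 0.0, "turn": 0.0}, {"grip": 1.0, "dx": 0.0, "dy": 0.0, "dz": 0.0, "turn": 0.0}]}}

```text
clock: 8.85
position: [612.1, -80.8, 465.3]
tool_rot: [[0.996, 0.084, -0.014], [0.084, -0.996, -0.007], [-0.014, 0.006, -1.0]]
force: [0.7, 0.2, -3.0]
grip_width: 8.8
```

>>> {"fn": "servo_tool", "kwargs": {"commands": [{"grip": 1.0, "dx": 0.012, "dy": 0.001, "dz": -0.003, "turn": 0.0}, {"grip": 1.0, "dx": 0.012, "dy": 0.001, "dz": 0.0, "turn": 0.0}, {"grip": 1.0, "dx": 0.01, "dy": 0.001, "dz": 0.0, "turn": 0.0}, {"grip": 1.0, "dx": 0.0, "dy": 0.0, "dz": 0.0, "turn": 0.0}, {"grip": 1.0, "dx": 0.0, "dy": 0.0, "dz": 0.0, "turn": 0.0}]}}

```text
clock: 9.35
position: [617.6, -80.3, 464.7]
tool_rot: [[0.996, 0.084, -0.014], [0.084, -0.996, -0.007], [-0.014, 0.006, -1.0]]
force: [0.1, -0.3, -4.1]
grip_width: 9.1
```

Run:
```python
from h import *
o=get_obs();print(o["position"],np.arctan2(o["tool_rot"][1,0],o["tool_rot"][0,0]),o["force"],o["moment"],o["tool_rot"][:,2])
snap("side","side10");crop("side10",270,320,150,205,11,"b1",5)
snap("top","top10");crop("top10",300,370,140,190,10,"b2",10)
p,R=carr();print(p)
```

```text
[617.62074467 -80.32365977 464.72303098] 0.08415979563443511 [ 0.05450561 -0.28650894 -4.05142509] [-0.00700634 -0.06874597 -0.03949135] [-0.01365667 -0.00720274 -0.9998808 ]
[614.60387978 -81.88309658 247.25214056]
```

View pics/b1.png

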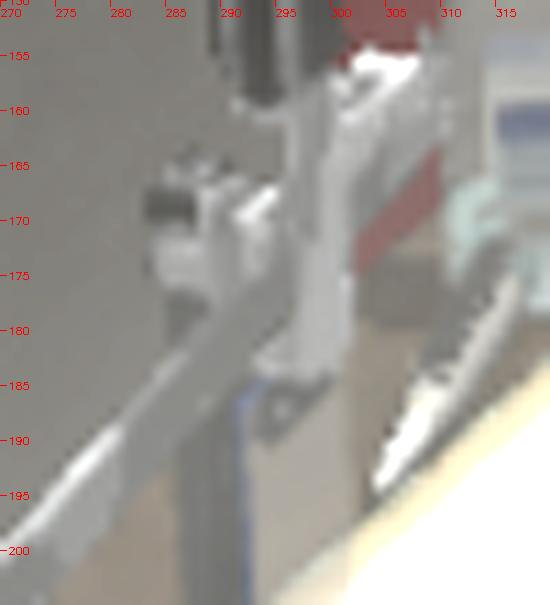

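View pics/b2.png

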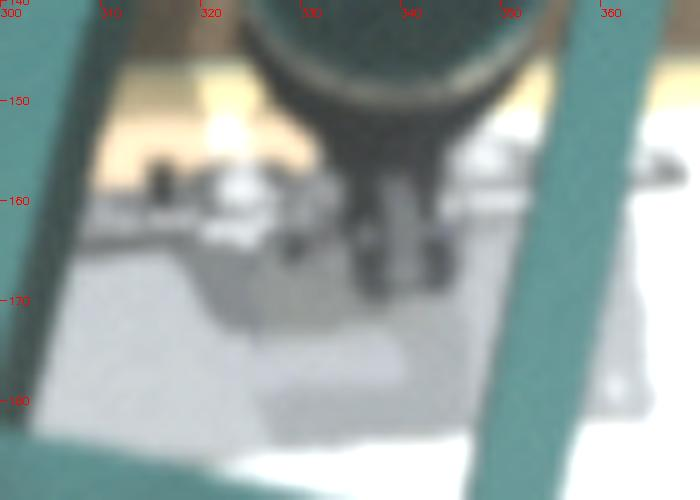

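Run:
```python
from h import *
c=cal();T=c["top"]
r=onz(T,315.6,157.6,277);r2=onz(T,315.6,157.6,273);print("roller",r,r2)
for z in(229,236,240):
  for u in(315.6,):
    v=np.polyval(np.polyfit([330,355,265.8,281,339],[160.2,157.2,168.4,166.2,159.3],1),u);print(z,onz(T,u,v,z))
```

```text
roller [611.62279909 -21.72888336 277.        ] [612.63047013 -21.69189811 273.        ]
229 [610.06708393 -21.14537677 229.        ]
236 [608.3798112  -21.21088037 236.        ]
240 [607.41565535 -21.24831101 240.        ]
```

>>> {"fn": "servo_tool", "kwargs": {"commands": [{"grip": 1.0, "dx": 0.012, "dy": 0.001, "dz": -0.003, "turn": 0.0}, {"grip": 1.0, "dx": 0.01, "dy": 0.001, "dz": 0.0, "turn": 0.0}, {"grip": 1.0, "dx": 0.0, "dy": 0.0, "dz": 0.0, "turn": 0.0}, {"grip": 1.0, "dx": 0.0, "dy": 0.0, "dz": 0.0, "turn": 0.0}, {"grip": 1.0, "dx": 0.0, "dy": 0.0, "dz": 0.0, "turn": 0.0}]}}

```text
clock: 9.95
position: [621.1, -80.0, 464.3]
tool_rot: [[0.996, 0.084, -0.014], [0.084, -0.996, -0.007], [-0.014, 0.006, -1.0]]
force: [1.1, -0.2, -4.3]
grip_width: 9.0
```

>>> {"fn": "servo_tool", "kwargs": {"commands": [{"grip": 1.0, "dx": 0.01, "dy": 0.001, "dz": -0.002, "turn": 0.0}, {"grip": 1.0, "dx": 0.0, "dy": 0.0, "dz": 0.0, "turn": 0.0}, {"grip": 1.0, "dx": 0.0, "dy": 0.0, "dz": 0.0, "turn": 0.0}, {"grip": 1.0, "dx": 0.0, "dy": 0.0, "dz": 0.0, "turn": 0.0}, {"grip": 1.0, "dx": 0.0, "dy": 0.0, "dz": 0.0, "turn": 0.0}]}}

```text
clock: 10.45
position: [622.7, -79.9, 464.0]
tool_rot: [[0.996, 0.084, -0.014], [0.084, -0.996, -0.007], [-0.014, 0.006, -1.0]]
force: [-0.1, 1.0, -4.2]
grip_width: 9.3
```

Run:
```python
from h import *
o=get_obs();print(o["position"],o["force"],o["moment"],o["tool_rot"][:,2])
```

```text
[622.68801584 -79.86446543 464.00756395] [-0.082868    0.97541444 -4.20288127] [ 0.02560723 -0.05034378  0.04157155] [-0.01359825 -0.00717356 -0.99988181]
```

>>> {"fn": "servo_tool", "kwargs": {"commands": [{"grip": 1.0, "dx": 0.01, "dy": 0.001, "dz": -0.002, "turn": 0.0}, {"grip": 1.0, "dx": 0.0, "dy": 0.0, "dz": 0.0, "turn": 0.0}, {"grip": 1.0, "dx": 0.0, "dy": 0.0, "dz": 0.0, "turn": 0.0}, {"grip": 1.0, "dx": 0.0, "dy": 0.0, "dz": 0.0, "turn": 0.0}, {"grip": 1.0, "dx": 0.0, "dy": 0.0, "dz": 0.0, "turn": 0.0}]}}

```text
clock: 10.95
position: [624.2, -79.7, 463.9]
tool_rot: [[0.996, 0.084, -0.014], [0.084, -0.996, -0.007], [-0.014, 0.006, -1.0]]
force: [0.7, -0.3, -5.1]
grip_width: 9.0
```

Run:
```python
from h import *
o=get_obs();print(o["position"],o["force"],o["moment"],o["tool_rot"][:,2])
```

```text
[624.22409395 -79.71004042 463.92757486] [ 0.6596852  -0.30290922 -5.13663991] [0.00627097 0.0243878  0.04937844] [-0.01364638 -0.00733668 -0.99987997]
```

>>> {"fn": "servo_tool", "kwargs": {"commands": [{"grip": 1.0, "dx": 0.01, "dy": 0.001, "dz": -0.002, "turn": 0.0}, {"grip": 1.0, "dx": 0.0, "dy": 0.0, "dz": 0.0, "turn": 0.0}, {"grip": 1.0, "dx": 0.0, "dy": 0.0, "dz": 0.0, "turn": 0.0}, {"grip": 1.0, "dx": 0.0, "dy": 0.0, "dz": 0.0, "turn": 0.0}, {"grip": 1.0, "dx": 0.0, "dy": 0.0, "dz": 0.0, "turn": 0.0}]}}

```text
clock: 11.45
position: [625.2, -79.5, 463.8]
tool_rot: [[0.996, 0.084, -0.015], [0.084, -0.996, -0.008], [-0.016, 0.006, -1.0]]
force: [-2.2, 1.0, -3.9]
grip_width: 8.9
```

Run:
```python
from h import *
o=get_obs();print(o["position"],o["force"],o["moment"],o["tool_rot"][:,2])
```

```text
[625.21063993 -79.54589847 463.76878788] [-2.16431445  1.02097401 -3.85999795] [-0.09978679  0.24202328  0.02085775] [-0.01546791 -0.00752716 -0.99985203]
```

Run:
```python
from h import *
c=cal();T=c["top"];S=c["side"]
for z in(200,230,250,270): print(z,onz(T,341.5,146,z),onz(T,341.5,142,z), onz(S,287,164.5,z))
print(tri(T,(341.5,146),S,(287,164.5)))
```

```text
200 [ 666.3383076  -100.36210702  200.        ] [ 678.94512703 -100.61315378  200.        ] [ 706.52268155 -159.61826411  200.        ]
230 [657.9552889  -98.78495675 230.        ] [670.26744842 -99.03013578 230.        ] [ 674.15080614 -115.48828596  230.        ]
250 [652.36660977 -97.73352324 250.        ] [664.48232935 -97.97479045 250.        ] [652.56955586 -86.06830053 250.        ]
270 [646.77793064 -96.68208973 270.        ] [658.69721027 -96.91944512 270.        ] [630.98830559 -56.64831511 270.        ]
(array([656.93059785, -96.7456774 , 243.06912285]), np.float64(5.7703534645153916))
```

>>> {"fn": "servo_tool", "kwargs": {"commands": [{"grip": 1.0, "dx": -0.026, "dy": -0.002, "dz": -0.002, "turn": 0.0}, {"grip": 1.0, "dx": -0.026, "dy": -0.002, "dz": 0.0, "turn": 0.0}, {"grip": 1.0, "dx": 0.0, "dy": 0.0, "dz": -0.013, "turn": 0.0}, {"grip": 1.0, "dx": 0.0, "dy": 0.0, "dz": 0.0, "turn": 0.0}, {"grip": 1.0, "dx": 0.0, "dy": 0.0, "dz": 0.0, "turn": 0.0}]}}

```text
clock: 11.95
position: [617.2, -80.2, 461.2]
tool_rot: [[0.996, 0.084, -0.013], [0.084, -0.996, -0.007], [-0.014, 0.006, -1.0]]
force: [-0.3, 0.2, -5.1]
grip_width: 9.3
```

Run:
```python
from h import *
o=get_obs();print(o["position"],o["force"],o["moment"],o["tool_rot"][:,2])
snap("side","side11");crop("side11",270,320,150,205,11,"b1",5)
snap("top","top11");crop("top11",300,370,140,190,10,"b2",10)
```

```text
[617.24616728 -80.18403772 461.23391846] [-0.30594304  0.2195054  -5.09100134] [-0.02977246  0.00919474  0.04998273] [-0.01315533 -0.00735116 -0.99988644]
```

View pics/b1.png

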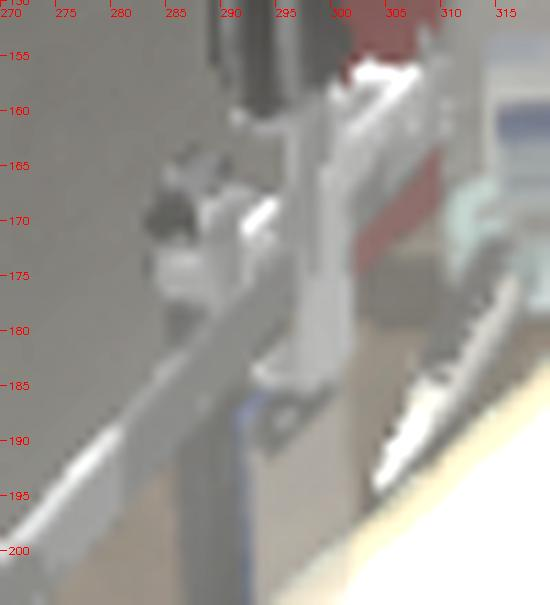

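View pics/b2.png

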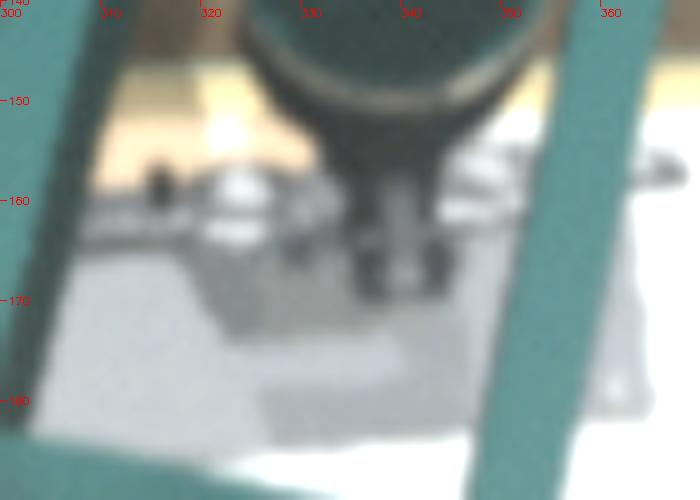

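>>> {"fn": "servo_tool", "kwargs": {"commands": [{"grip": 1.0, "dx": -0.004, "dy": 0.0, "dz": -0.008, "turn": 0.0}, {"grip": 1.0, "dx": 0.0, "dy": 0.0, "dz": -0.006, "turn": 0.0}, {"grip": 1.0, "dx": 0.0, "dy": 0.0, "dz": 0.0, "turn": 0.0}, {"grip": 1.0, "dx": 0.0, "dy": 0.0, "dz": 0.0, "turn": 0.0}, {"grip": 1.0, "dx": 0.0, "dy": 0.0, "dz": 0.0, "turn": 0.0}]}}

```text
clock: 12.55
position: [616.8, -80.2, 459.9]
tool_rot: [[0.996, 0.084, -0.012], [0.084, -0.996, -0.008], [-0.013, 0.007, -1.0]]
force: [-0.8, 0.5, -3.2]
grip_width: 9.3
```

>>> {"fn": "servo_tool", "kwargs": {"commands": [{"grip": 1.0, "dx": 0.0, "dy": 0.0, "dz": -0.006, "turn": 0.0}, {"grip": 1.0, "dx": 0.0, "dy": 0.0, "dz": -0.003, "turn": 0.0}, {"grip": 1.0, "dx": 0.0, "dy": 0.0, "dz": 0.0, "turn": 0.0}, {"grip": 1.0, "dx": 0.0, "dy": 0.0, "dz": 0.0, "turn": 0.0}, {"grip": 1.0, "dx": 0.0, "dy": 0.0, "dz": 0.0, "turn": 0.0}]}}

```text
clock: 13.05
position: [616.7, -80.2, 459.8]
tool_rot: [[0.996, 0.084, -0.011], [0.084, -0.996, -0.008], [-0.012, 0.007, -1.0]]
force: [-1.0, 0.6, -0.3]
grip_width: 9.3
```

Run:
```python
from h import *
o=get_obs();print(o["position"],o["force"],o["moment"],o["tool_rot"][:,2])
snap("side","side12");crop("side12",275,325,150,190,14,"b1",5)
```

```text
[616.74778966 -80.15310269 459.80153606] [-0.96629692  0.58436518 -0.26305767] [-0.06131061  0.20229044 -0.03128606] [-0.01106084 -0.00827592 -0.99990458]
```

View pics/b1.png

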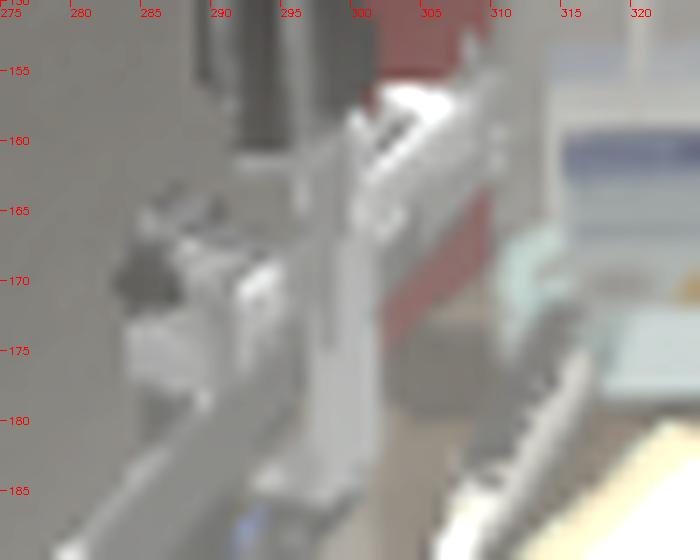

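>>> {"fn": "servo_tool", "kwargs": {"commands": [{"grip": 1.0, "dx": 0.0, "dy": 0.0, "dz": 0.008, "turn": 0.0}, {"grip": 1.0, "dx": -0.01, "dy": 0.0, "dz": 0.0, "turn": 0.0}, {"grip": 1.0, "dx": -0.007, "dy": -0.001, "dz": 0.0, "turn": 0.0}, {"grip": 1.0, "dx": 0.0, "dy": 0.0, "dz": 0.0, "turn": 0.0}, {"grip": 1.0, "dx": 0.0, "dy": 0.0, "dz": 0.0, "turn": 0.0}]}}

```text
clock: 13.6
position: [615.1, -80.3, 460.0]
tool_rot: [[0.996, 0.084, -0.009], [0.084, -0.996, -0.008], [-0.01, 0.007, -1.0]]
force: [2.0, 0.5, -2.7]
grip_width: 8.6
```

Run:
```python
from h import *
o=get_obs();print(o["position"],o["force"],o["moment"],o["tool_rot"][:,2])
```

```text
[615.09258494 -80.28146605 459.98060516] [ 2.01662528  0.54816004 -2.72641309] [-0.0220911  -0.19386794  0.03482194] [-0.00889023 -0.0076753  -0.99993102]
```

>>> {"fn": "servo_tool", "kwargs": {"commands": [{"grip": 1.0, "dx": 0.0, "dy": 0.0, "dz": 0.01, "turn": 0.0}, {"grip": 1.0, "dx": 0.0, "dy": 0.0, "dz": 0.0, "turn": 0.0}, {"grip": 1.0, "dx": -0.006, "dy": -0.001, "dz": 0.0, "turn": 0.0}, {"grip": 1.0, "dx": 0.0, "dy": 0.0, "dz": 0.0, "turn": 0.0}, {"grip": 1.0, "dx": 0.0, "dy": 0.0, "dz": 0.0, "turn": 0.0}]}}

```text
clock: 14.1
position: [614.7, -80.4, 461.1]
tool_rot: [[0.996, 0.085, -0.008], [0.084, -0.996, -0.007], [-0.008, 0.007, -1.0]]
force: [1.5, 0.5, -5.6]
grip_width: 9.1
```

Run:
```python
from h import *
o=get_obs();print(o["position"],o["force"],o["moment"],o["tool_rot"][:,2])
```

```text
[614.69284369 -80.39021885 461.13503263] [ 1.53232322  0.46109744 -5.55373565] [ 0.03455276 -0.39027144  0.11609318] [-0.00767638 -0.0073259  -0.9999437 ]
```

>>> {"fn": "servo_tool", "kwargs": {"commands": [{"grip": 1.0, "dx": 0.0107, "dy": 0.001, "dz": -0.004, "turn": 0.0}, {"grip": 1.0, "dx": 0.0, "dy": 0.0, "dz": -0.006, "turn": 0.0}, {"grip": 1.0, "dx": 0.0, "dy": 0.0, "dz": -0.004, "turn": 0.0}, {"grip": 1.0, "dx": 0.0, "dy": 0.0, "dz": -0.004, "turn": 0.0}, {"grip": 1.0, "dx": 0.0, "dy": 0.0, "dz": 0.0, "turn": 0.0}]}}

```text
clock: 14.6
position: [615.8, -80.3, 459.9]
tool_rot: [[0.996, 0.084, -0.008], [0.084, -0.996, -0.008], [-0.009, 0.007, -1.0]]
force: [0.7, -0.3, -2.8]
grip_width: 9.0
```

Run:
```python
from h import *
o=get_obs();print(o["position"],o["force"],o["moment"],o["tool_rot"][:,2])
```

```text
[615.77800639 -80.28749922 459.93386251] [ 0.71029463 -0.33404352 -2.84200292] [-0.04292141 -0.11814611  0.02952178] [-0.00808496 -0.00818116 -0.99993385]
```

>>> {"fn": "servo_tool", "kwargs": {"commands": [{"grip": 1.0, "dx": 0.003, "dy": 0.0, "dz": -0.01, "turn": 0.0}, {"grip": 1.0, "dx": 0.0, "dy": 0.0, "dz": -0.01, "turn": 0.0}, {"grip": 1.0, "dx": 0.0, "dy": 0.0, "dz": -0.01, "turn": 0.0}, {"grip": 1.0, "dx": 0.0, "dy": 0.0, "dz": -0.01, "turn": 0.0}, {"grip": 1.0, "dx": 0.0, "dy": 0.0, "dz": -0.01, "turn": 0.0}]}}

```text
clock: 15.1
position: [615.3, -80.1, 459.4]
tool_rot: [[0.996, 0.084, -0.004], [0.084, -0.996, -0.011], [-0.005, 0.01, -1.0]]
force: [-2.6, 1.8, 7.0]
grip_width: 9.1
```

Run:
```python
from h import *
o=get_obs();print(o["position"],o["force"],o["moment"],o["tool_rot"][:,2])
```

```text
[615.29811221 -80.09716272 459.42119071] [-2.64835028  1.78230975  6.99806697] [-0.12953927  0.51450379 -0.0434145 ] [-0.0041095  -0.01057704 -0.99993562]
```

>>> {"fn": "servo_tool", "kwargs": {"commands": [{"grip": 1.0, "dx": 0.0, "dy": 0.0, "dz": -0.015, "turn": 0.0}, {"grip": 1.0, "dx": 0.0, "dy": 0.0, "dz": -0.015, "turn": 0.0}, {"grip": 1.0, "dx": 0.0, "dy": 0.0, "dz": -0.015, "turn": 0.0}, {"grip": 1.0, "dx": 0.0, "dy": 0.0, "dz": -0.015, "turn": 0.0}, {"grip": 1.0, "dx": 0.0, "dy": 0.0, "dz": -0.015, "turn": 0.0}]}}

```text
clock: 15.6
position: [614.0, -79.8, 459.2]
tool_rot: [[0.997, 0.084, 0.003], [0.084, -0.996, -0.014], [0.002, 0.015, -1.0]]
force: [-4.5, 2.8, 11.8]
grip_width: 9.1
```

Run:
```python
from h import *
o=get_obs();print(o["position"],o["force"],o["moment"],o["tool_rot"][:,2])
```

```text
[613.95631487 -79.76288835 459.1814775 ] [-4.53116217  2.82445243 11.84377408] [-0.13330638  0.78763125 -0.14208938] [ 0.00304963 -0.01438304 -0.99989191]
```

>>> {"fn": "servo_tool", "kwargs": {"commands": [{"grip": 1.0, "dx": 0.008, "dy": 0.0, "dz": 0.003, "turn": 0.0}, {"grip": 1.0, "dx": 0.0, "dy": 0.0, "dz": 0.0, "turn": 0.0}, {"grip": 0.95, "dx": 0.0, "dy": 0.0, "dz": 0.0, "turn": 0.0}, {"grip": 0.92, "dx": 0.0, "dy": 0.0, "dz": -0.004, "turn": 0.0}, {"grip": 0.9, "dx": 0.0, "dy": 0.0, "dz": -0.004, "turn": 0.0}]}}

```text
clock: 16.1
position: [614.7, -79.7, 459.4]
tool_rot: [[0.997, 0.083, 0.003], [0.083, -0.996, -0.015], [0.002, 0.015, -1.0]]
force: [-2.1, 1.1, 6.0]
grip_width: 9.2
```

Run:
```python
from h import *
o=get_obs();print(o["position"],o["force"],o["moment"],o["tool_rot"][:,2],o["grip_width"])
```

```text
[614.67739673 -79.71869006 459.38675016] [-2.13815737  1.12980964  5.99688121] [-0.12031952  0.44162784 -0.09402004] [ 0.0027689  -0.01473912 -0.99988754] 9.20014736314208
```

>>> {"fn": "servo_tool", "kwargs": {"commands": [{"grip": 0.896, "dx": 0.0, "dy": 0.0, "dz": -0.002, "turn": 0.0}, {"grip": 0.893, "dx": 0.0, "dy": 0.0, "dz": -0.002, "turn": 0.0}, {"grip": 0.891, "dx": 0.0, "dy": 0.0, "dz": -0.002, "turn": 0.0}, {"grip": 0.89, "dx": 0.0, "dy": 0.0, "dz": -0.002, "turn": 0.0}, {"grip": 0.89, "dx": 0.0, "dy": 0.0, "dz": -0.002, "turn": 0.0}]}}

```text
clock: 16.6
position: [614.6, -79.7, 459.3]
tool_rot: [[0.997, 0.083, 0.003], [0.083, -0.996, -0.015], [0.002, 0.015, -1.0]]
force: [-2.7, 1.0, 6.0]
grip_width: 9.2
```

Run:
```python
from h import *
o=get_obs();print(o["position"],o["force"],o["moment"],o["tool_rot"][:,2],o["grip_width"])
snap("side","side13");crop("side13",275,325,150,195,14,"b1",5)
```

```text
[614.55423897 -79.66390142 459.29197363] [-2.66038251  1.03139436  6.00193677] [-0.01635752  0.4339086  -0.06436539] [ 0.00344735 -0.01521128 -0.99987836] 9.209981852270936
```

View pics/b1.png

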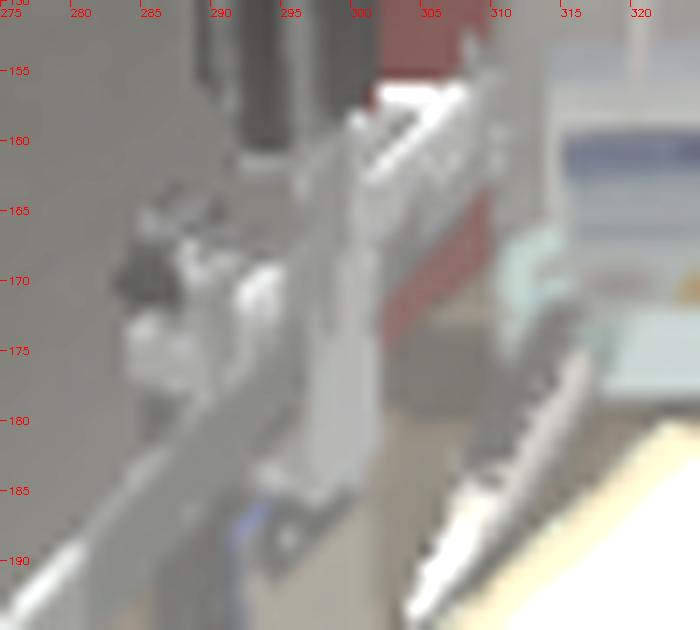

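>>> {"fn": "servo_tool", "kwargs": {"commands": [{"grip": 0.888, "dx": 0.002, "dy": 0.0, "dz": -0.002, "turn": 0.0}, {"grip": 0.886, "dx": 0.0, "dy": 0.0, "dz": -0.002, "turn": 0.0}, {"grip": 0.885, "dx": 0.0, "dy": 0.0, "dz": -0.002, "turn": 0.0}, {"grip": 0.884, "dx": 0.0, "dy": 0.0, "dz": -0.002, "turn": 0.0}, {"grip": 0.883, "dx": 0.0, "dy": 0.0, "dz": -0.002, "turn": 0.0}]}}

```text
clock: 17.15
position: [614.9, -79.7, 456.3]
tool_rot: [[0.997, 0.083, 0.002], [0.083, -0.996, -0.015], [0.001, 0.015, -1.0]]
force: [-0.2, 0.3, 2.4]
grip_width: 10.2
```

Run:
```python
from h import *
o=get_obs();print(o["position"],o["force"],o["moment"],o["tool_rot"][:,2],o["grip_width"])
```

```text
[614.87949184 -79.70662267 456.25138119] [-0.15625742  0.29116954  2.44426647] [ 0.00478679  0.18698451 -0.01392432] [ 0.00224531 -0.01467314 -0.99988982] 10.196899503551554
```

Run:
```python
from h import *
snap("side","side14");crop("side14",275,325,150,195,14,"b1",5)
snap("top","top14");crop("top14",300,370,140,190,10,"b2",10)
```

```text
(no output)
```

View pics/b1.png

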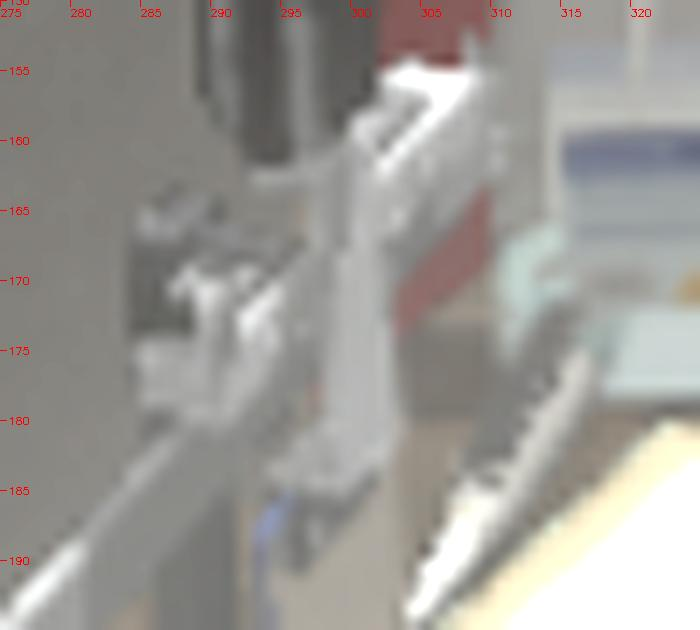

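View pics/b2.png

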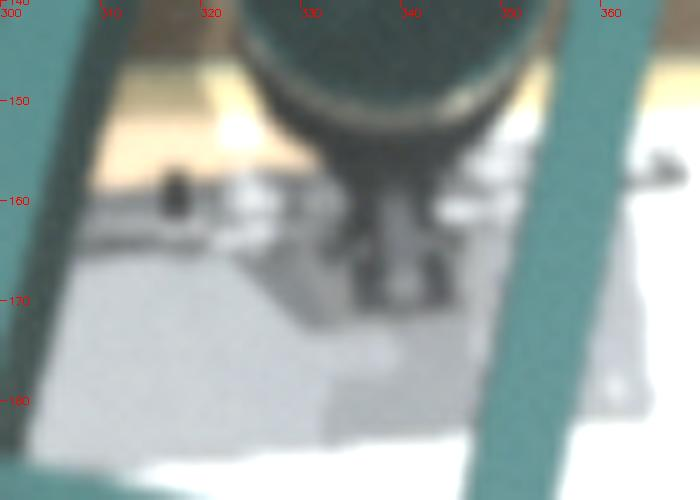

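Run:
```python
from h import *
crop("side14",275,315,180,240,12,"b3",5)
o=get_obs();c=cal()
yaw=1.655
for pit in(0,0.05,.105):
    x=np.array([np.cos(yaw)*np.cos(pit),np.sin(yaw)*np.cos(pit),-np.sin(pit)]);y=np.array([-np.sin(yaw),np.cos(yaw),0]);z=np.cross(x,y)
    p=np.array([614.5,-82,238.])
    a=[proj(c["side"],p+30*x+z*k) for k in(-50,-196)];print(pit,np.array(a).round(1).tolist(),(a[1]-a[0])[0]/(a[1]-a[0])[1], 'lead',(proj(c["side"],p+62*x+20*z)-proj(c["side"],p-62*x+20*z)))
```

```text
0 [[292.5, 189.6], [294.4, 226.7]] 0.05169938157310239 lead [-19.3406953   17.68982521]
0.05 [[292.9, 189.6], [295.9, 225.4]] 0.0822452522886422 lead [-19.25822905  19.44742341]
0.105 [[293.4, 189.5], [297.4, 223.8]] 0.11805978720657459 lead [-19.11018284  21.32577865]
```

View pics/b3.png

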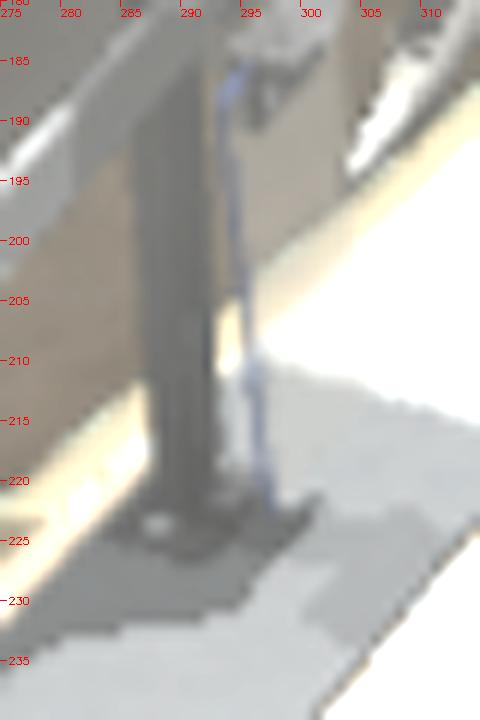

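>>> {"fn": "servo_tool", "kwargs": {"commands": [{"grip": 0.878, "dx": 0.0, "dy": 0.0, "dz": 0.0, "turn": 0.0}, {"grip": 0.873, "dx": 0.0, "dy": 0.0, "dz": 0.0, "turn": 0.0}, {"grip": 0.865, "dx": 0.0, "dy": 0.0, "dz": 0.0, "turn": 0.0}, {"grip": 0.8, "dx": 0.0, "dy": 0.0, "dz": 0.0, "turn": 0.0}, {"grip": 0.7, "dx": 0.0, "dy": 0.0, "dz": 0.0, "turn": 0.0}]}}

```text
clock: 17.75
position: [615.2, -79.9, 456.0]
tool_rot: [[0.997, 0.083, 0.003], [0.083, -0.996, -0.015], [0.002, 0.015, -1.0]]
force: [-0.4, 0.4, -0.7]
grip_width: 25.5
```

>>> {"fn": "servo_tool", "kwargs": {"commands": [{"grip": 0.65, "dx": 0.0, "dy": 0.0, "dz": 0.0, "turn": 0.0}, {"grip": 0.65, "dx": 0.0, "dy": 0.0, "dz": 0.0, "turn": 0.0}, {"grip": 0.65, "dx": 0.0, "dy": 0.0, "dz": 0.0, "turn": 0.0}, {"grip": 0.65, "dx": 0.0, "dy": 0.0, "dz": 0.0, "turn": 0.0}, {"grip": 0.65, "dx": 0.0, "dy": 0.0, "dz": 0.0, "turn": 0.0}]}}

```text
clock: 18.25
position: [615.3, -80.0, 456.1]
tool_rot: [[0.997, 0.083, 0.003], [0.083, -0.996, -0.015], [0.002, 0.015, -1.0]]
force: [0.4, 0.9, -0.1]
grip_width: 29.7
```

Run:
```python
from h import *
o=get_obs();print(o["position"],o["force"],o["grip_width"])
snap("side","side15");crop("side15",220,330,140,240,7,"b1",10)
```

```text
[615.33643393 -79.95734444 456.11405693] [ 0.39965143  0.87999472 -0.12166984] 29.651203015522082
```

View pics/b1.png

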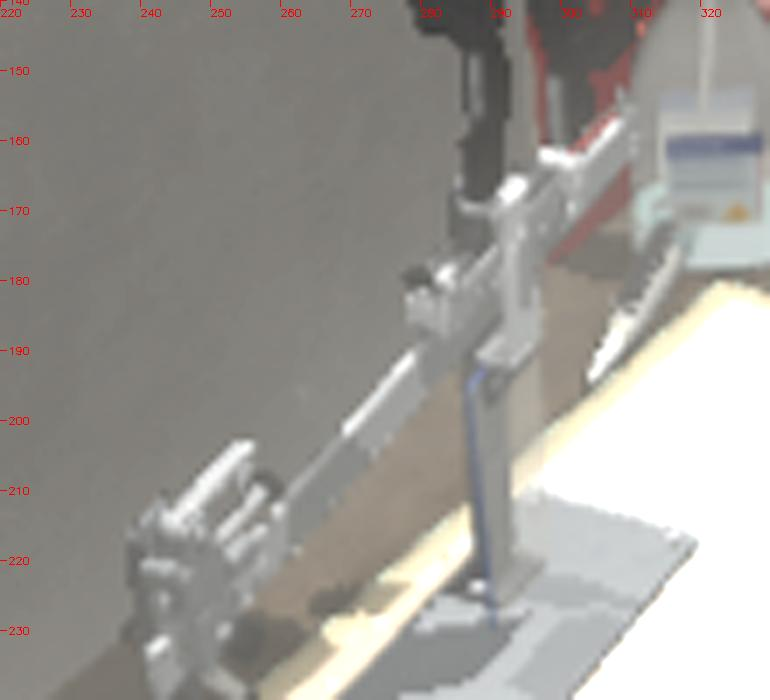

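>>> {"fn": "servo_tool", "kwargs": {"commands": [{"grip": 0.65, "dx": 0.0, "dy": 0.0, "dz": 0.0, "turn": 0.0}, {"grip": 0.65, "dx": 0.0, "dy": 0.0, "dz": 0.0, "turn": 0.0}, {"grip": 0.65, "dx": 0.0, "dy": 0.0, "dz": 0.0, "turn": 0.0}, {"grip": 0.65, "dx": 0.0, "dy": 0.0, "dz": 0.0, "turn": 0.0}, {"grip": 0.65, "dx": 0.0, "dy": 0.0, "dz": 0.0, "turn": 0.0}]}}

```text
clock: 18.8
position: [615.3, -79.9, 456.1]
tool_rot: [[0.997, 0.083, 0.004], [0.083, -0.996, -0.015], [0.002, 0.015, -1.0]]
force: [-0.3, -0.3, -0.9]
grip_width: 30.0
```

>>> {"fn": "servo_tool", "kwargs": {"commands": [{"grip": 0.8, "dx": 0.0, "dy": 0.0, "dz": 0.05, "turn": 0.0}, {"grip": 1.0, "dx": 0.0, "dy": -0.05, "dz": 0.1, "turn": 0.0}, {"grip": 1.0, "dx": 0.0, "dy": -0.05, "dz": 0.1, "turn": 0.0}, {"grip": 1.0, "dx": 0.0, "dy": 0.0, "dz": 0.0, "turn": 0.0}, {"grip": 1.0, "dx": 0.0, "dy": 0.0, "dz": 0.0, "turn": 0.0}]}}

```text
clock: 19.3
position: [615.2, -94.9, 495.8]
tool_rot: [[0.996, 0.084, 0.003], [0.084, -0.996, -0.015], [0.002, 0.015, -1.0]]
force: [0.3, -0.6, -0.1]
grip_width: 0.0
```

Run:
```python
from h import *
o=get_obs();print(o["position"],o["force"],o["grip_width"])
snap("side","side16");crop("side16",220,310,150,240,8,"b1",10)
snap("top","top16");crop("top16",225,345,135,200,6,"b2",10)
```

```text
[615.15010096 -94.93886658 495.83500663] [ 0.34540133 -0.5865037  -0.06108658] 0.008655319276643416
```

View pics/b1.png

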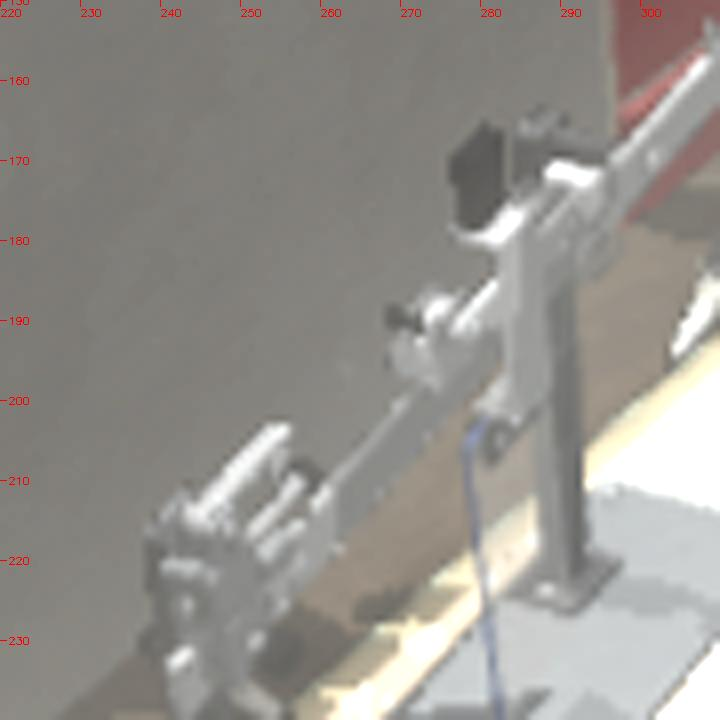

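View pics/b2.png

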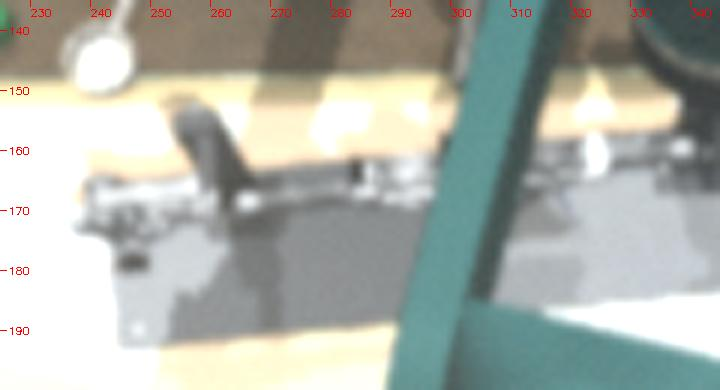

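>>> {"fn": "servo_tool", "kwargs": {"commands": [{"grip": 1.0, "dx": 0.0, "dy": 0.0, "dz": 0.0, "turn": 0.0}, {"grip": 1.0, "dx": 0.0, "dy": 0.0, "dz": 0.0, "turn": 0.0}, {"grip": 1.0, "dx": 0.0, "dy": 0.0, "dz": 0.0, "turn": 0.0}, {"grip": 1.0, "dx": 0.0, "dy": 0.0, "dz": 0.0, "turn": 0.0}, {"grip": 1.0, "dx": 0.0, "dy": 0.0, "dz": 0.0, "turn": 0.0}]}}

```text
clock: 19.9
position: [614.6, -93.8, 493.1]
tool_rot: [[0.996, 0.085, -0.001], [0.085, -0.996, -0.013], [-0.002, 0.013, -1.0]]
force: [-0.4, 0.2, 0.2]
grip_width: 0.1
```

>>> {"fn": "servo_tool", "kwargs": {"commands": [{"grip": 1.0, "dx": 0.0, "dy": 0.0, "dz": 0.0, "turn": 0.0}, {"grip": 1.0, "dx": 0.0, "dy": 0.0, "dz": 0.0, "turn": 0.0}, {"grip": 1.0, "dx": 0.0, "dy": 0.0, "dz": 0.0, "turn": 0.0}, {"grip": 1.0, "dx": 0.0, "dy": 0.0, "dz": 0.0, "turn": 0.0}, {"grip": 1.0, "dx": 0.0, "dy": 0.0, "dz": 0.0, "turn": 0.0}]}}

```text
clock: 20.4
position: [614.7, -93.8, 493.0]
tool_rot: [[0.996, 0.085, -0.001], [0.085, -0.996, -0.013], [-0.002, 0.013, -1.0]]
force: [0.0, -1.1, -0.3]
grip_width: 0.4
```

Run:
```python
from h import *
o=get_obs();print(o["position"],o["force"],o["grip_width"])
snap("side","side17");crop("side17",220,310,150,240,8,"b1",10)
snap("top","top17");crop("top17",225,345,135,200,6,"b2",10)
```

```text
[614.67302567 -93.77105642 493.04041293] [ 0.01378556 -1.0541911  -0.3398399 ] 0.4381016120199356
```

View pics/b1.png

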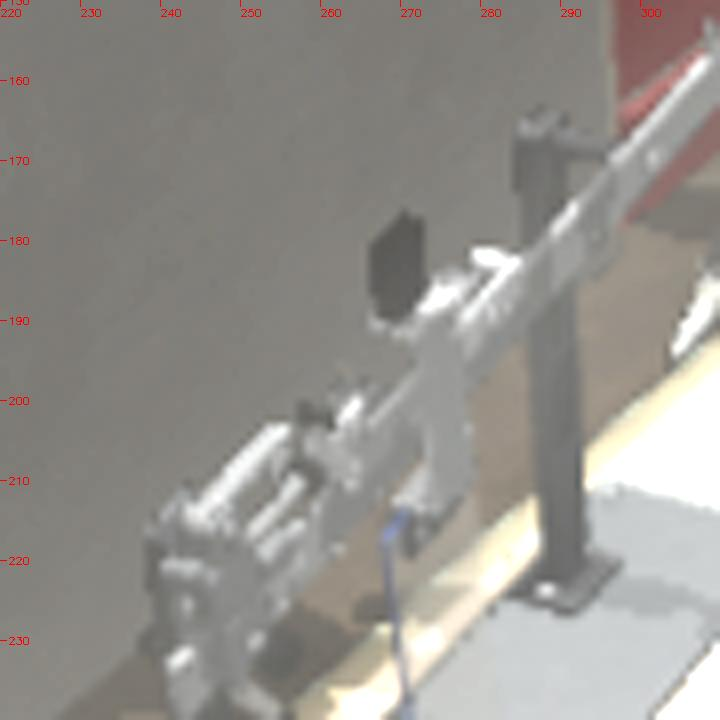

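View pics/b2.png

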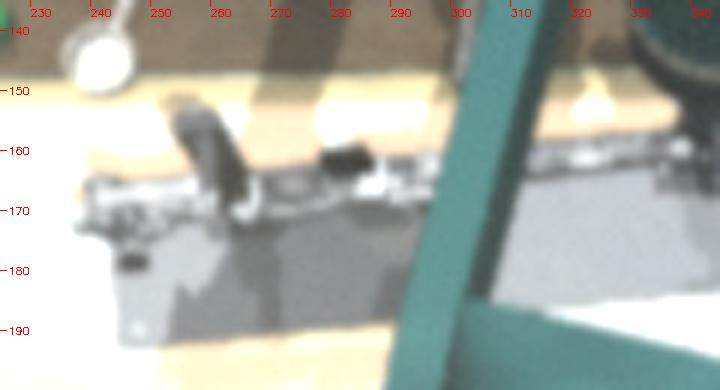

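Run:
```python
from h import *
c=cal();T=c["top"];S=c["side"]
crop("side17",270,330,90,180,8,"b3",10)
print(tri(T,(281,161.2),S,(270.3,179)))
for v in((281,161.3),(280,161.3)):print(onz(T,*v,290))
im=cv2.imread("pics/top17.png").astype(int);print(im[155:168,272:292].sum(2)//3)
```

```text
(array([596.21208736,  74.57080657, 297.04168375]), np.float64(2.7755882786966715))
[598.88716581  75.92147425 290.        ]
[598.92367945  78.74630414 290.        ]
[[179 181 180 179 184 196 209 216 217 217 217 216 214 214 213 213 213 214
  213 211]
 [180 178 179 180 183 194 202 214 216 217 216 212 203 202 201 201 201 200
  200 197]
 [181 180 181 182 182 185 193 209 216 214 209 199 184 182 184 185 185 185
  185 185]
 [181 181 182 183 182 180 184 199 203 192 183 164 151 150 168 180 180 180
  182 181]
 [183 184 183 182 182 175 158 158 157 142 132 114 100 105 140 167 172 176
  177 176]
 [183 181 180 180 176 157 116  93  87  79  76  66  61  66 100 142 161 159
  154 154]
 [175 168 164 157 153 131  89  56  51  49  52  48  48  50  68 115 156 139
  122 119]
 [149 141 136 127 121 108  77  56  49  47  47  48  44  46  57 108 161 136
  107 103]
 [118 116 113 106 101  91  77  66  55  53  51  55  60  78  92 134 177 149
  121 114]
 [111 115 113 106  95  86  86  89  76  69  73  77 101 140 156 175 196 173
  158 146]
 [118 123 121 114 102  91  96 106 100 100 102 110 138 180 197 203 203 181
  177 167]
 [114 122 121 114 105  96 102 114 121 120 119 129 163 191 201 204 195 163
  164 162]
 [101 104 105 104 100 103 107 117 131 129 121 125 148 164 165 167 159 138
  158 162]]
```

View pics/b3.png

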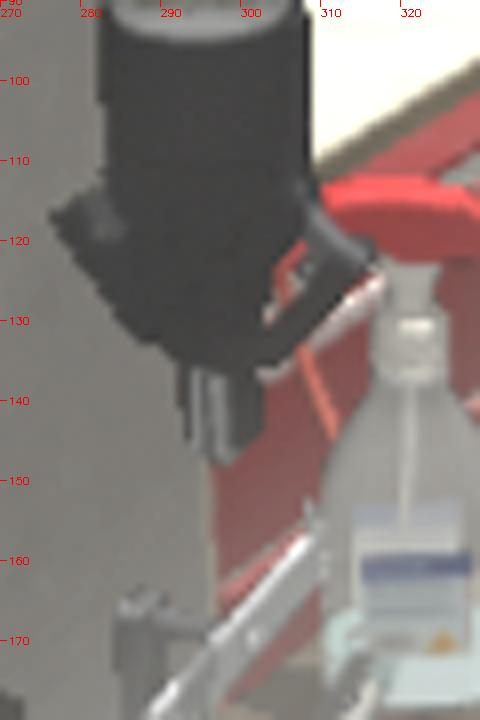

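>>> {"fn": "servo_tool", "kwargs": {"commands": [{"grip": 1.0, "dx": -0.01, "dy": 0.15, "dz": 0.0, "turn": 0.0}, {"grip": 1.0, "dx": -0.012, "dy": 0.18, "dz": -0.1, "turn": 0.0}, {"grip": 1.0, "dx": -0.01, "dy": 0.12, "dz": -0.15, "turn": 0.0}, {"grip": 1.0, "dx": 0.0, "dy": 0.0, "dz": -0.13, "turn": 0.0}, {"grip": 1.0, "dx": 0.0, "dy": 0.0, "dz": 0.0, "turn": 0.0}]}}

```text
clock: 21.0
position: [609.9, -24.6, 435.8]
tool_rot: [[0.997, 0.083, 0.003], [0.083, -0.996, -0.014], [0.001, 0.014, -1.0]]
force: [0.2, 0.5, 0.7]
grip_width: 0.1
```

Run:
```python
from h import *
o=get_obs();print(o["position"],o["force"],o["tool_rot"][:,2])
snap("side","side18");crop("side18",240,310,140,220,8,"b1",10)
```

```text
[609.94055382 -24.60409511 435.83165089] [0.15731073 0.50883587 0.67905933] [ 0.00251737 -0.01419888 -0.99989602]
```

View pics/b1.png

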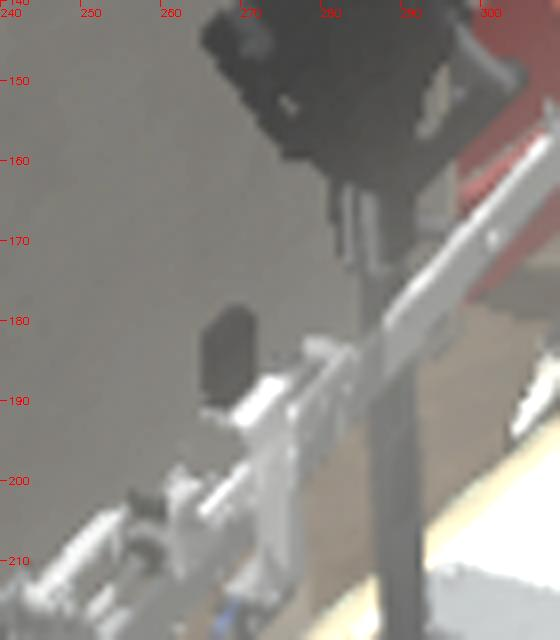

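>>> {"fn": "servo_tool", "kwargs": {"commands": [{"grip": 1.0, "dx": 0.0, "dy": 0.0, "dz": -0.08, "turn": 0.0}, {"grip": 1.0, "dx": 0.0, "dy": 0.0, "dz": -0.06, "turn": 0.0}, {"grip": 1.0, "dx": 0.0, "dy": 0.0, "dz": 0.0, "turn": 0.0}, {"grip": 1.0, "dx": 0.0, "dy": 0.0, "dz": 0.0, "turn": 0.0}, {"grip": 1.0, "dx": 0.0, "dy": 0.0, "dz": 0.0, "turn": 0.0}]}}

```text
clock: 21.55
position: [611.7, -26.4, 417.8]
tool_rot: [[0.997, 0.081, 0.009], [0.081, -0.997, -0.015], [0.008, 0.016, -1.0]]
force: [-0.6, -0.1, 0.3]
grip_width: 0.1
```

Run:
```python
from h import *
o=get_obs();print(o["position"],o["force"],o["tool_rot"][:,2])
snap("side","side19");crop("side19",240,310,140,220,8,"b1",10)
```

```text
[611.72074154 -26.38251422 417.80999795] [-0.64578611 -0.05002191  0.33911973] [ 0.00949555 -0.01527636 -0.99983822]
```

View pics/b1.png

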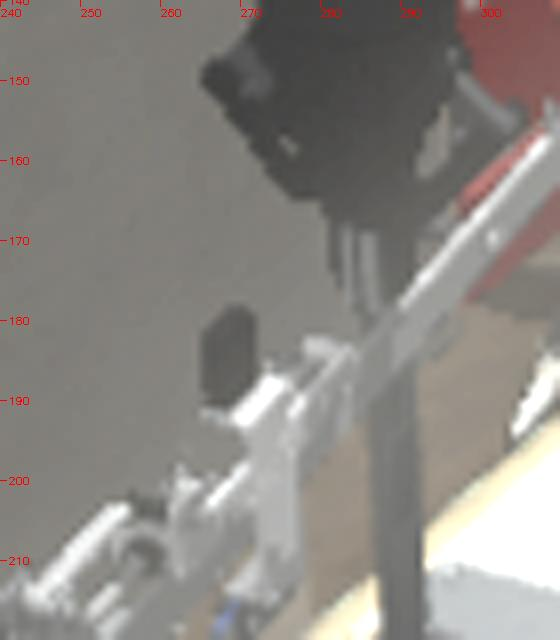

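>>> {"fn": "servo_tool", "kwargs": {"commands": [{"grip": 1.0, "dx": -0.02, "dy": 0.0, "dz": -0.02, "turn": 0.0}, {"grip": 1.0, "dx": 0.0, "dy": 0.0, "dz": -0.015, "turn": 0.0}, {"grip": 1.0, "dx": 0.0, "dy": 0.0, "dz": 0.0, "turn": 0.0}, {"grip": 1.0, "dx": 0.0, "dy": 0.0, "dz": 0.0, "turn": 0.0}, {"grip": 1.0, "dx": 0.0, "dy": 0.0, "dz": 0.0, "turn": 0.0}]}}

```text
clock: 22.1
position: [608.6, -26.6, 413.1]
tool_rot: [[0.997, 0.081, 0.011], [0.081, -0.997, -0.016], [0.01, 0.016, -1.0]]
force: [0.3, 0.2, -0.4]
grip_width: -0.2
```

>>> {"fn": "servo_tool", "kwargs": {"commands": [{"grip": 1.0, "dx": 0.0, "dy": 0.0, "dz": -0.012, "turn": 0.0}, {"grip": 1.0, "dx": 0.0, "dy": 0.0, "dz": -0.008, "turn": 0.0}, {"grip": 1.0, "dx": 0.0, "dy": 0.0, "dz": 0.0, "turn": 0.0}, {"grip": 1.0, "dx": 0.0, "dy": 0.0, "dz": 0.0, "turn": 0.0}, {"grip": 1.0, "dx": 0.0, "dy": 0.0, "dz": 0.0, "turn": 0.0}]}}

```text
clock: 22.6
position: [608.8, -26.5, 411.6]
tool_rot: [[0.997, 0.081, 0.013], [0.081, -0.997, -0.016], [0.012, 0.017, -1.0]]
force: [-0.1, 0.4, -0.4]
grip_width: 0.3
```

>>> {"fn": "servo_tool", "kwargs": {"commands": [{"grip": 1.0, "dx": 0.0, "dy": 0.0, "dz": -0.012, "turn": 0.0}, {"grip": 1.0, "dx": 0.0, "dy": 0.0, "dz": -0.012, "turn": 0.0}, {"grip": 1.0, "dx": 0.0, "dy": 0.0, "dz": -0.012, "turn": 0.0}, {"grip": 1.0, "dx": 0.0, "dy": 0.0, "dz": 0.0, "turn": 0.0}, {"grip": 1.0, "dx": 0.0, "dy": 0.0, "dz": 0.0, "turn": 0.0}]}}

```text
clock: 23.1
position: [608.4, -26.3, 412.0]
tool_rot: [[0.997, 0.081, 0.017], [0.081, -0.997, -0.017], [0.015, 0.018, -1.0]]
force: [-0.6, 0.2, 0.2]
grip_width: 0.0
```

Run:
```python
from h import *
o=get_obs();print(o["position"],o["force"],o["tool_rot"][:,2])
snap("side","side20");crop("side20",240,310,140,220,8,"b1",10)
```

```text
[608.4389341  -26.32081988 411.96101363] [-0.64922384  0.16757204  0.24032899] [ 0.01661579 -0.01709482 -0.9997158 ]
```

View pics/b1.png

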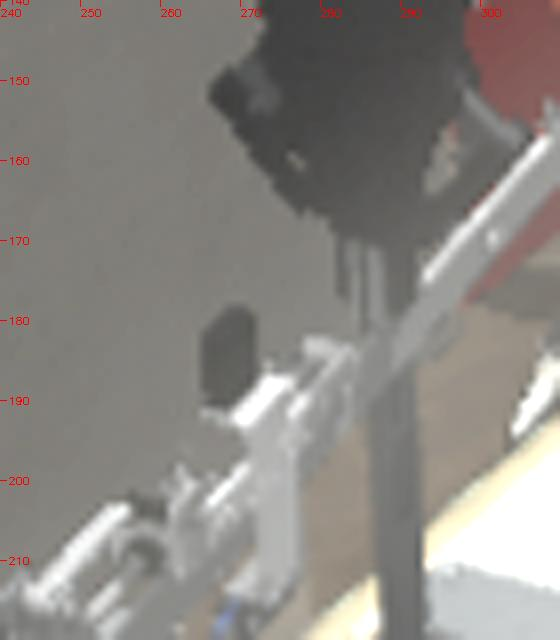

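>>> {"fn": "servo_tool", "kwargs": {"commands": [{"grip": 1.0, "dx": 0.0, "dy": 0.0, "dz": 0.035, "turn": 0.0}, {"grip": 1.0, "dx": 0.0, "dy": 0.04, "dz": 0.015, "turn": 0.0}, {"grip": 1.0, "dx": -0.004, "dy": 0.05, "dz": 0.0, "turn": 0.0}, {"grip": 1.0, "dx": 0.0, "dy": 0.03, "dz": -0.005, "turn": 0.0}, {"grip": 1.0, "dx": 0.0, "dy": 0.0, "dz": 0.0, "turn": 0.0}]}}

```text
clock: 23.65
position: [607.8, -6.6, 417.8]
tool_rot: [[0.997, 0.081, 0.015], [0.081, -0.997, -0.016], [0.013, 0.017, -1.0]]
force: [-0.6, -0.2, -0.1]
grip_width: 0.1
```

Run:
```python
from h import *
o=get_obs();print(o["position"],o["force"],o["tool_rot"][:,2])
snap("side","side21");crop("side21",240,310,140,220,8,"b1",10)
```

```text
[607.83178997  -6.59072445 417.84378793] [-0.56322442 -0.21255208 -0.10289828] [ 0.0147336  -0.01633162 -0.99975807]
```

View pics/b1.png

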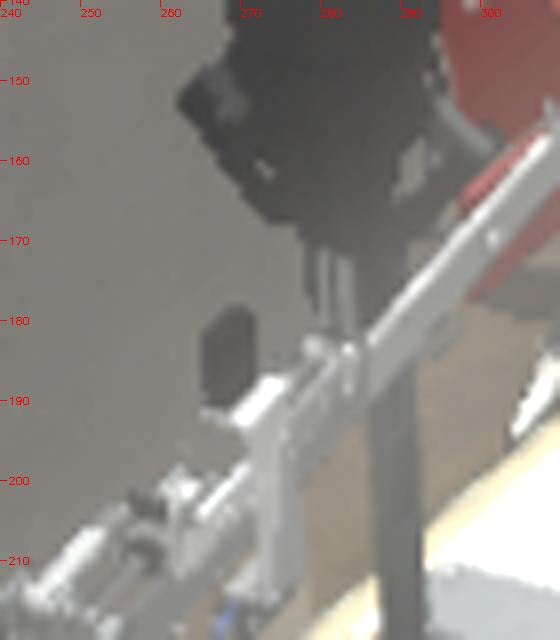

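>>> {"fn": "servo_tool", "kwargs": {"commands": [{"grip": 1.0, "dx": -0.008, "dy": 0.012, "dz": -0.003, "turn": 0.0}, {"grip": 1.0, "dx": -0.001, "dy": 0.012, "dz": -0.001, "turn": 0.0}, {"grip": 1.0, "dx": -0.001, "dy": 0.01, "dz": -0.001, "turn": 0.0}, {"grip": 1.0, "dx": -0.001, "dy": 0.01, "dz": -0.001, "turn": 0.0}, {"grip": 1.0, "dx": -0.001, "dy": 0.01, "dz": -0.001, "turn": 0.0}]}}

```text
clock: 24.2
position: [605.8, 1.7, 416.4]
tool_rot: [[0.997, 0.081, 0.014], [0.081, -0.997, -0.017], [0.013, 0.018, -1.0]]
force: [0.3, -0.6, -0.1]
grip_width: 0.3
```

>>> {"fn": "servo_tool", "kwargs": {"commands": [{"grip": 1.0, "dx": -0.001, "dy": 0.01, "dz": -0.001, "turn": 0.0}, {"grip": 1.0, "dx": -0.001, "dy": 0.01, "dz": -0.001, "turn": 0.0}, {"grip": 1.0, "dx": -0.001, "dy": 0.01, "dz": -0.001, "turn": 0.0}, {"grip": 1.0, "dx": -0.001, "dy": 0.01, "dz": -0.001, "turn": 0.0}, {"grip": 1.0, "dx": -0.001, "dy": 0.01, "dz": -0.001, "turn": 0.0}]}}

```text
clock: 24.7
position: [605.2, 9.1, 415.7]
tool_rot: [[0.997, 0.08, 0.015], [0.081, -0.997, -0.018], [0.013, 0.019, -1.0]]
force: [-0.1, -0.1, -1.2]
grip_width: -0.1
```

Run:
```python
from h import *
o=get_obs();print(o["position"],o["force"],o["tool_rot"][:,2])
snap("side","side22");crop("side22",240,310,140,220,8,"b1",10)
```

```text
[605.15694063   9.08898917 415.69115072] [-0.05841038 -0.11377442 -1.24726309] [ 0.01458332 -0.01830874 -0.99972602]
```

View pics/b1.png

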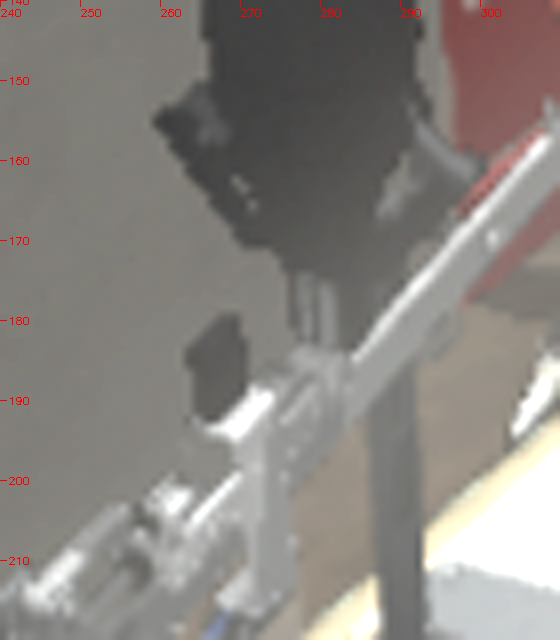

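Run:
```python
from h import *
crop("side21",240,300,170,240,8,"b2",5);crop("side22",240,300,170,240,8,"b3",5)
a=cv2.imread("pics/b2.png");b=cv2.imread("pics/b3.png");
cv2.imwrite("pics/bb.png",cv2.resize(np.hstack([a,b]),None,fx=.8,fy=.8))
```

```text
(no output)
```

View pics/bb.png

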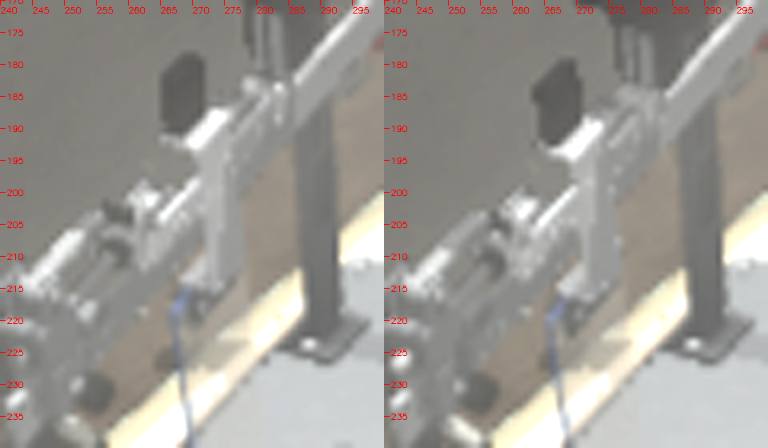

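>>> {"fn": "servo_tool", "kwargs": {"commands": [{"grip": 1.0, "dx": -0.001, "dy": 0.008, "dz": -0.001, "turn": 0.0}, {"grip": 1.0, "dx": -0.001, "dy": 0.008, "dz": -0.001, "turn": 0.0}, {"grip": 1.0, "dx": -0.001, "dy": 0.008, "dz": -0.001, "turn": 0.0}, {"grip": 1.0, "dx": -0.001, "dy": 0.008, "dz": -0.001, "turn": 0.0}, {"grip": 1.0, "dx": -0.001, "dy": 0.008, "dz": -0.001, "turn": 0.0}]}}

```text
clock: 25.25
position: [604.5, 15.6, 415.0]
tool_rot: [[0.997, 0.08, 0.015], [0.081, -0.997, -0.019], [0.014, 0.02, -1.0]]
force: [-0.1, -1.8, 0.3]
grip_width: -0.5
```

Run:
```python
from h import *
o=get_obs();print(o["position"],o["force"],o["moment"],o["tool_rot"][:,2])
```

```text
[604.50056935  15.55254029 414.98913555] [-0.07765158 -1.80607064  0.32242584] [-0.24094028 -0.05662122  0.01244096] [ 0.01512743 -0.01863619 -0.99971189]
```

>>> {"fn": "servo_tool", "kwargs": {"commands": [{"grip": 1.0, "dx": -0.001, "dy": 0.007, "dz": -0.001, "turn": 0.0}, {"grip": 1.0, "dx": -0.001, "dy": 0.007, "dz": -0.001, "turn": 0.0}, {"grip": 1.0, "dx": -0.001, "dy": 0.007, "dz": -0.001, "turn": 0.0}, {"grip": 1.0, "dx": -0.001, "dy": 0.007, "dz": -0.001, "turn": 0.0}, {"grip": 1.0, "dx": -0.001, "dy": 0.007, "dz": -0.001, "turn": 0.0}]}}

```text
clock: 25.75
position: [603.9, 20.7, 414.5]
tool_rot: [[0.997, 0.08, 0.016], [0.081, -0.997, -0.02], [0.014, 0.021, -1.0]]
force: [0.5, -5.2, 1.0]
grip_width: -0.0
```

Run:
```python
from h import *
o=get_obs();print(o["position"],o["force"],o["moment"],o["tool_rot"][:,2])
snap("side","side23");crop("side23",230,300,170,240,9,"b2",5)
```

```text
[603.93432993  20.74448956 414.4666343 ] [ 0.52314852 -5.15353445  0.97641385] [-0.80436117 -0.07268523 -0.00344288] [ 0.01607247 -0.02019032 -0.99966696]
```

View pics/b2.png

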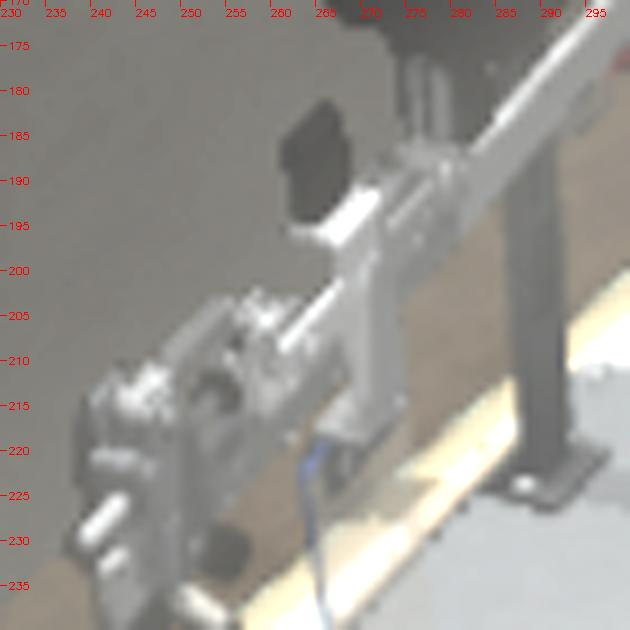

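>>> {"fn": "servo_tool", "kwargs": {"commands": [{"grip": 1.0, "dx": -0.001, "dy": 0.006, "dz": -0.001, "turn": 0.0}, {"grip": 1.0, "dx": 0.0, "dy": 0.006, "dz": -0.001, "turn": 0.0}, {"grip": 1.0, "dx": 0.0, "dy": 0.006, "dz": 0.0, "turn": 0.0}, {"grip": 1.0, "dx": 0.0, "dy": 0.004, "dz": 0.0, "turn": 0.0}, {"grip": 1.0, "dx": 0.0, "dy": 0.002, "dz": 0.0, "turn": 0.0}]}}

```text
clock: 26.3
position: [603.8, 22.8, 414.4]
tool_rot: [[0.997, 0.08, 0.016], [0.08, -0.996, -0.024], [0.014, 0.026, -1.0]]
force: [0.5, -4.4, 1.0]
grip_width: -0.1
```

Run:
```python
from h import *
o=get_obs();print(o["position"],o["force"],o["moment"],o["tool_rot"][:,2])
```

```text
[603.82207019  22.8485895  414.39851071] [ 0.52408123 -4.36611022  1.0495902 ] [-0.73671925 -0.10337954 -0.06918855] [ 0.01619506 -0.02444294 -0.99957004]
```

>>> {"fn": "servo_tool", "kwargs": {"commands": [{"grip": 1.0, "dx": -0.001, "dy": 0.008, "dz": -0.001, "turn": 0.0}, {"grip": 1.0, "dx": 0.0, "dy": 0.008, "dz": -0.001, "turn": 0.0}, {"grip": 1.0, "dx": 0.0, "dy": 0.008, "dz": 0.0, "turn": 0.0}, {"grip": 1.0, "dx": 0.0, "dy": 0.006, "dz": 0.0, "turn": 0.0}, {"grip": 1.0, "dx": 0.0, "dy": 0.004, "dz": 0.0, "turn": 0.0}]}}

```text
clock: 26.8
position: [603.7, 25.9, 414.2]
tool_rot: [[0.997, 0.079, 0.016], [0.08, -0.996, -0.03], [0.014, 0.031, -0.999]]
force: [0.5, -4.6, 0.2]
grip_width: -0.3
```

```bash
cat > st.py <<'E'
from h import *
o=get_obs();z=o["tool_rot"][:,2];print(o["position"].round(2),o["force"].round(2),o["moment"].round(2),z.round(4),"tip",(o["position"]+179*z).round(2))
E
python3 st.py
```

```text
[603.71  25.89 414.21] [ 0.53 -4.58  0.19] [-0.82 -0.03  0.01] [ 0.016  -0.03   -0.9994] tip [606.57  20.51 235.32]
```

>>> {"fn": "servo_tool", "kwargs": {"commands": [{"grip": 1.0, "dx": -0.001, "dy": 0.009, "dz": -0.001, "turn": 0.0}, {"grip": 1.0, "dx": 0.0, "dy": 0.009, "dz": -0.001, "turn": 0.0}, {"grip": 1.0, "dx": 0.0, "dy": 0.009, "dz": 0.0, "turn": 0.0}, {"grip": 1.0, "dx": 0.0, "dy": 0.008, "dz": 0.0, "turn": 0.0}, {"grip": 1.0, "dx": 0.0, "dy": 0.005, "dz": 0.0, "turn": 0.0}]}}

```text
clock: 27.3
position: [603.1, 33.5, 413.5]
tool_rot: [[0.997, 0.079, 0.015], [0.079, -0.996, -0.027], [0.012, 0.028, -1.0]]
force: [-0.1, -0.1, -0.6]
grip_width: -0.2
```

```bash
python3 st.py
```

```text
[603.12  33.49 413.48] [-0.08 -0.1  -0.6 ] [ 0.03  0.03 -0.01] [ 0.0146 -0.0266 -0.9995] tip [605.72  28.72 234.57]
```

Run:
```python
from h import *
snap("side","side24");crop("side24",230,290,170,240,10,"b2",5)
```

```text
(no output)
```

View pics/b2.png

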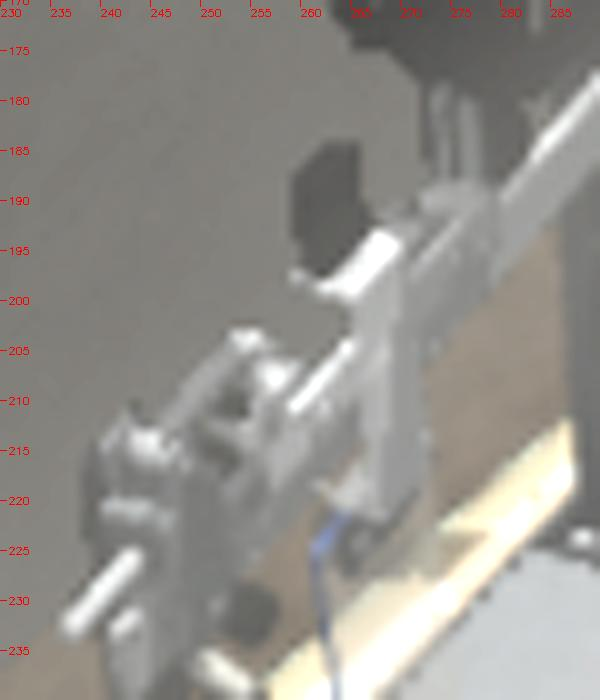

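>>> {"fn": "servo_tool", "kwargs": {"commands": [{"grip": 1.0, "dx": 0.0, "dy": -0.02, "dz": 0.0, "turn": 0.0}, {"grip": 1.0, "dx": 0.0, "dy": -0.04, "dz": 0.005, "turn": 0.0}, {"grip": 1.0, "dx": 0.0, "dy": -0.04, "dz": 0.005, "turn": 0.0}, {"grip": 1.0, "dx": 0.0, "dy": 0.0, "dz": 0.0, "turn": 0.0}, {"grip": 1.0, "dx": 0.0, "dy": 0.0, "dz": 0.0, "turn": 0.0}]}}

```text
clock: 27.85
position: [602.9, 18.0, 414.9]
tool_rot: [[0.997, 0.079, 0.014], [0.08, -0.997, -0.025], [0.012, 0.026, -1.0]]
force: [0.2, 0.8, 0.6]
grip_width: -0.0
```

```bash
python3 - <<'E'
from h import *
snap("side","side25");crop("side25",230,290,170,240,10,"b2",5)
E
python3 st.py
```

```text
[602.88  17.95 414.9 ] [ 0.05  0.04 -0.14] [0.03 0.04 0.01] [ 0.0139 -0.025  -0.9996] tip [605.37  13.47 235.98]
```

View pics/b2.png

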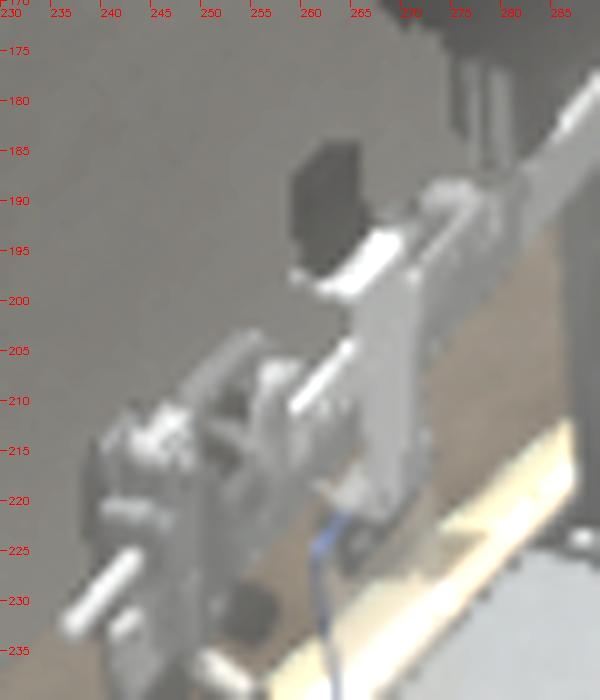

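>>> {"fn": "servo_tool", "kwargs": {"commands": [{"grip": 1.0, "dx": 0.0, "dy": -0.15, "dz": 0.1, "turn": 0.0}, {"grip": 1.0, "dx": 0.0, "dy": -0.1, "dz": 0.25, "turn": 0.0}, {"grip": 1.0, "dx": -0.15, "dy": -0.1, "dz": 0.25, "turn": 0.0}, {"grip": 1.0, "dx": -0.25, "dy": -0.15, "dz": 0.1, "turn": 0.0}, {"grip": 1.0, "dx": -0.25, "dy": -0.15, "dz": 0.0, "turn": 0.0}]}}

```text
clock: 28.4
position: [506.0, -80.2, 521.3]
tool_rot: [[0.996, 0.084, 0.013], [0.085, -0.996, -0.024], [0.011, 0.025, -1.0]]
force: [-0.2, -1.2, 0.5]
grip_width: -0.0
```

>>> {"fn": "servo_tool", "kwargs": {"commands": [{"grip": 1.0, "dx": -0.2, "dy": -0.2, "dz": 0.0, "turn": 0.0}, {"grip": 1.0, "dx": -0.2, "dy": -0.2, "dz": 0.0, "turn": 0.0}, {"grip": 1.0, "dx": 0.0, "dy": 0.0, "dz": 0.0, "turn": 0.0}, {"grip": 1.0, "dx": 0.0, "dy": 0.0, "dz": 0.0, "turn": 0.0}, {"grip": 1.0, "dx": 0.0, "dy": 0.0, "dz": 0.0, "turn": 0.0}]}}

```text
clock: 28.9
position: [439.9, -142.8, 523.8]
tool_rot: [[0.997, 0.08, 0.017], [0.081, -0.996, -0.027], [0.014, 0.028, -0.999]]
force: [0.2, 0.3, 0.3]
grip_width: -0.2
```

```bash
python3 - <<'E'
from h import *
snap("side","side26");snap("top","top26");crop("side26",230,290,170,240,10,"b2",5);crop("top26",225,325,140,200,7,"b3",10)
for n,(x0,x1,y0,y1) in (("side",(232,262,216,240)),("side",(355,395,195,225)),("top",(238,252,172,184)),("top",(215,300,222,262))):
    a=cv2.imread(f"pics/{n}0.png",0)[y0:y1,x0:x1];b=cv2.imread(f"pics/{n}26.png",0)[y0-4:y1+4,x0-4:x1+4]
    r=cv2.matchTemplate(b,a,cv2.TM_CCOEFF_NORMED);print(n,cv2.minMaxLoc(r)[1::2])
E
python3 st.py
```

```text
side (0.7314149737358093, (4, 4))
side (0.8339661955833435, (4, 4))
top (0.998328685760498, (4, 4))
top (0.9325903654098511, (4, 4))
[ 440.33 -142.53  523.6 ] [ 0.34 -0.19 -0.92] [ 0.05  0.06 -0.04] [ 0.0165 -0.0269 -0.9995] tip [ 443.29 -147.34  344.69]
```

View pics/b2.png

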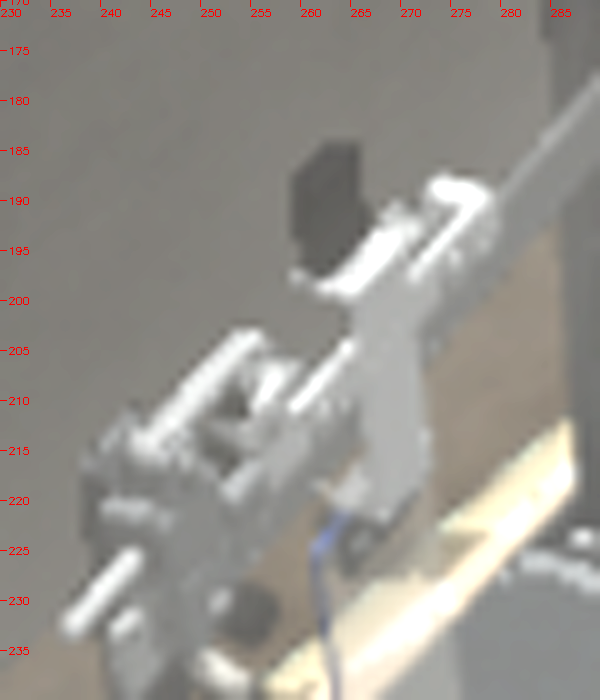

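View pics/b3.png

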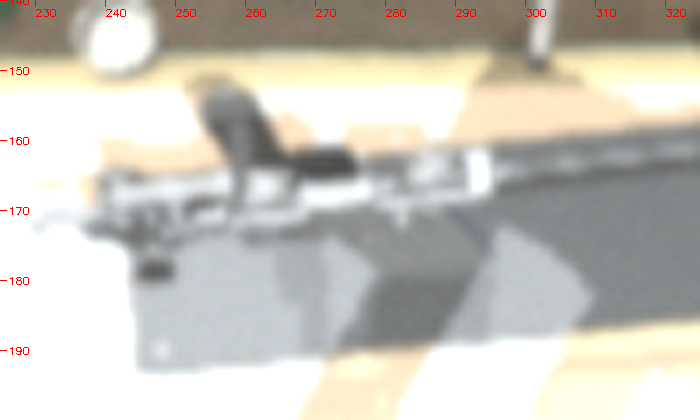

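View pics/side26.png

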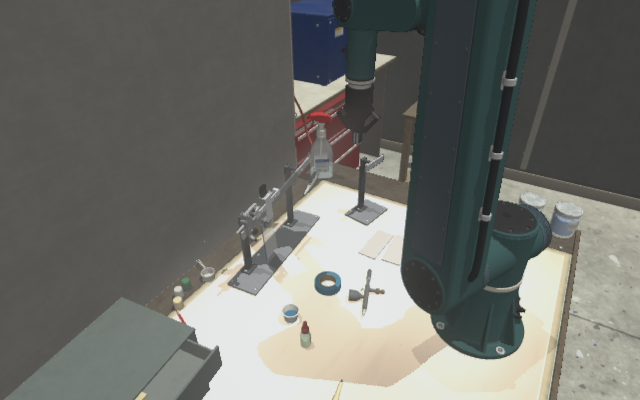

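```bash
python3 -c "
from bench import *
print(job_done())"
```

```text
the job is handed in; nothing more can be done
None
```

The carrier is on the drying rail, held against the buffer by the catch, and I handed the job in at about 29 s with the hand well clear. No verdict came back.

**Lift and placing:** I gripped the carrier by its tab, lifted it about 10 mm and unhooked it towards the robot. I hooked it over the rail near x = 90 mm, using light touches of the strap and wheel flange to find the middle of the bar.

**Setting down:** The rear wheel touched first. I then eased the grip until the carrier tipped onto both wheels; the angle of the glass edge gave a tilt of about 0.10 rad.

**Rolling and catch:** After release it rolled by itself and came to rest at the buffer. I pushed the tail with shut fingers. The read push rose to about 5 N and fell to zero as the catch dropped in.

**Last checks:**
- **Catch:** after the hand was withdrawn the carrier stayed exactly where it was. The roller sits behind the catch nose and the catch arm is back down.
- **Stop:** its knob matches the first top picture with no shift, to the nearest pixel (about 3 mm).
- **Tape roll, cup and bottle:** the top picture of that area shows no shift.

**Not fully confirmed:**
- **Forces while setting down:** the highest reading was about 12 N, or roughly 16 N at the rear wheel with the carrier's weight. The tipping slip (about 3 mm at the hand) and the roll into the buffer happened between readings, so their peaks are unknown.
- **Side-camera checks:** that camera was off by 1 to 2 pixels, and its match at the stop was weaker (0.73, zero shift) because the carrier now stands there.
- **Fingers on the rail:** the shut fingertips lightly touched the bare rail once to find its height.

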